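Set up a cup of tea with infuser, lid and honey

ROBOT

A 7-joint arm with a two-finger parallel gripper is mounted at the origin on the work surface. World frame = base frame: x ahead of the robot, y to its left, z up, the work surface at z = 0. Lengths are in m, angles in rad, forces in N, time in s.
With the tool pointing down it reaches from about 0.4 to 0.85 m from the base axis. Payload 10.4 kg.
Tool frame: the origin (TCP) lies on the front face of the gripper's body, between the roots of the fingers; the fingertips stand 70 mm ahead of it and the grasp point (between the pads) lies 51 mm ahead of it (grasp_offset is the distance from the TCP to the grasp point, in m); z points along the fingers, y is the direction in which the jaws open and shut (so a half turn about z gives the same grasp; the last joint's range is limited). The gripper opens to 87 mm and grips with 3 to 60 N. Pads are 19 mm wide; open, the fingers measure 117 mm over their backs; the gripper's body (75 mm by 190 mm) begins 51 mm behind the grasp point.
Start: joints at [1.242, 0.332, -0.065, 1.46, 0.022, 1.35, -0.088], TCP at [0.188, -0.596, 0.292] pointing down, gripper open.
Joint ranges: [-2.6, 2.6], [-0.5, 2.12], [-1.47, 1.34], [0.16, 2.42], [-1.27, 4.41], [0.06, 2.06], [-2.6, 2.6]. Speed limits (rad/s): [2.22, 2.22, 2.79, 2.79, 3.14, 3.14, 3.14].

INTERFACE

Orientations are given as a unit quaternion [x, y, z, w].
In Python, from bench import * gives the robot as it stands. The module is installed in compiled form; this text tells all that it offers.
- The arm moves only by the tool arm_command, never from a script. Its argument "commands" is a list of rows, each a list of 3 entries, a list of its own where there are three numbers: the opening in per cent of the stroke, from 0 (shut) to 100 (fully open), then the shift along the tool's x, y, z in m, then the turn, a rotation vector about the tool's x, y, z in rad. A call has exactly 10 rows; each row is the pose to reach, as a shift and turn from the pose commanded when the call began, along the tool's axes at that moment; what a row does not reach only later rows make up. A row lasts 1/12 s, in which the tool goes at most 41.7 mm and 7.16 degrees, less where a joint would pass 70% of its speed; a pose out of reach is approached as far as the arm can. A call with a gripper value outside its range is refused whole. The fingers move at their own pace and stop on an object; "squeeze" is the grip in N (left out, the last holds). Time passes only in rows, so rows that repeat a pose let the fingers close, or fill a call up. It gives the time, the measured TCP pose, the force and the opening at its end, in the units of the state.
- read_state(): the state, without advancing time (a new reading comes with each control period).
- camera(name): name is "side" or "top"; returns a dict with "pixels" (480x640x3 uint8, red, green, blue), "fx", "fy", "cx", "cy" (pixels), "rvec" (rotation vector, rad) and "tvec" (3), from world to camera coordinates, as OpenCV has them. Camera axes: x right, y down, z forward; pixel columns grow to the right and rows downward; lengths in m; the calibration is good to about 2 mm. A picture is of the moment at which its call begins. There is no depth.
- close_job(): hands the job in, once; it reports no verdict.
The state is a dict: "time": time; "joint_positions": joint angles; "joint_vel": joint speeds; "joint_torque": joint torques, N m; "ee_pos": TCP position; "eef_rot": TCP orientation; "ft_force": force on the tool from outside, world axes, zero at the start; "torque": the same for the moment, N m; "width": finger opening in m.
Only numpy, scipy, OpenCV 4.12 (cv2) and the standard library are available. Lean on these libraries where they do the work, as an engineer would, in place of code of your own. Each camera call takes 0.05 s, during which the arm holds its last target.

TASK

Lay out the tea order, one piece at a time and in this order: put the clay coaster inside the brass ring in the middle of the walnut board, stand the blue cup in the middle of the coaster, hang the infuser fully home in the blue cup, put the yellow lid on the infuser so that it is seated flat, and last stand the honey jar upright on the black dot in the middle of the marble tile. Let go of each piece before you take the next. Leave the white cup, the tea tin and the milk jug where they stand.

Things in the scene. Friction and masses are not known exactly. Their poses are not given: they have to be found in the camera images.
- board: dark walnut serving board, square, 150 x 150 mm and 15 mm thick, fixed on the counter, with a thin brass ring, 98 mm across, inlaid flush in the middle of its top. Origin at the centre of its underside, z up, x and y along its edges; the top is 15 mm above the origin
- tile: white marble tile, square, 120 x 120 mm and 10 mm thick, fixed on the counter, with a black dot, 12 mm across, in the middle of its top. Origin at the centre of its underside, z up, x and y along its edges; the top is 10 mm above the origin. Board and tile lie on opposite sides, either one on the left
- coaster: round flat disc of reddish clay (terracotta), 66 mm across and 12 mm thick. Origin at the centre of its underside, z up. Loose, lies flat on the counter at the start
- blue_cup: dark blue straight round cup without a handle, open at the top: 58 mm across (54 mm at the foot), 62 mm tall, wall 3 mm, so 52 mm wide inside, with a 5 mm floor. Origin at the centre of its underside, z up its axis. Loose, stands upright on the counter at the start
- infuser: steel tea infuser: a round open basket 44 mm across outside and 40 mm inside, 48 mm tall, with a flat flange round its rim, 64 mm across, that takes up the top 6 mm (42 to 48 mm above the origin); the hole in the flange is 40 mm wide. Origin at the centre of the underside, z up its axis. Loose, stands upright on the counter at the start. Hung in the blue cup, the flange rests on the cup's rim and the origin is 20 mm above the cup's
- lid: yellow round lid with a dark wooden knob. From below: a foot 32 mm across and 6 mm tall, a disc 60 mm across and 6 mm thick (6 to 12 mm above the origin), a knob 18 mm across and 20 mm tall (12 to 32 mm). Origin at the centre of the foot's underside, z up. Loose, stands on its foot on the counter at the start. Seated, the foot is inside the infuser's basket, the disc rests on the flange and the lid's origin is 42 mm above the infuser's
- honey_jar: small amber glass jar with a white cap and a paper label, 48 mm across, 55 mm tall. Origin at the centre of its underside, z up its axis. Loose, stands upright on the counter at the start
- white_cup: bystander, to be left alone: white straight round cup without a handle, open at the top: 58 mm across (54 mm at the foot), 62 mm tall, wall 3 mm, so 52 mm wide inside, with a 5 mm floor. Origin at the centre of its underside, z up its axis. Loose, stands upright on the counter at the start
- tea_tin: bystander, to be left alone: dark green round closed tin, 56 mm across, 60 mm tall, with a small brass disc on top. Origin at the centre of its underside, z up. Loose
- milk_jug: bystander, to be left alone: black open jug, 58 mm across, 58 mm tall, with a handle that reaches 47 mm from its axis on its +x side. Origin at the centre of its underside, z up. Loose
There are look-alikes about, which are no part of the job. What is shaped like the honey_jar but pink is not meant. There is more than one size of the coaster; the one meant has the size given above.

How it is judged:
By the outcome, as a careful person would: the job done as asked, in the order asked, and still so for the second after the job is handed in, with the robot touching nothing.
It also fails if it takes over 136 s, if anything falls off the work surface, if the arm or the gripper's body presses on something with over 40 N, if the wrist force passes 120 N, or if a joint passes its speed limit or range.

## Working session

There is one attempt and no reset: what is moved stays moved. The work goes in short steps, Python scripts to look and compute and a tool call to move; the robot and the scene stay as the last step left them, time stands still between calls to the robot, and variables do not carry over. Pictures are saved under pics/ and viewed, and the job is handed in when it is done.

Besides the shell and the picture viewer there is one more tool, called after "Call:" as a command line: name --argument value ..., lists and objects as JSON in quotes. arm_command: Moves the arm, as the interface text tells. Its arguments: {"type":"object","properties":{"commands":{"type":"array","items":{"type":"array"}},"squeeze":{"type":"number"}},"required":["commands"]}

```bash
mkdir -p pics; ls
python3 - <<'E'
from bench import *
import cv2
for n in("side","top"):
    c=camera(n);cv2.imwrite(f"pics/{n}0.png",c["pixels"][:,:,::-1])
    print({k:v for k,v in c.items() if k!="pixels"})
s=read_state();print(s)
E
```

```text
pics
{'fx': 586.3442233423463, 'fy': 586.3442233423463, 'cx': 321.6062802638469, 'cy': 234.15012064894484, 'rvec': array([ 1.10011665, -2.5161713 ,  0.8761108 ]), 'tvec': array([0.36723351, 0.35412655, 0.73456229])}
{'fx': 528.9270210361585, 'fy': 528.9270210361585, 'cx': 315.2106703781658, 'cy': 240.77173279118693, 'rvec': array([ 2.11276675, -2.15800029,  0.17431931]), 'tvec': array([0.01323087, 0.58011814, 0.86844484])}
{'time': 0.1, 'joint_positions': array([ 1.24240726,  0.33280799, -0.06470749,  1.46081894,  0.02162646,
        1.34989346, -0.08852532]), 'joint_vel': array([-1.30052342e-03, -8.98591464e-04,  9.27176943e-04, -1.94420035e-03,
        4.72975926e-06, -1.22780698e-03,  7.25462760e-04]), 'joint_torque': array([ 9.93819558e-04, -6.24544716e+01,  2.44159723e-02, -3.90716028e+01,
       -6.15071738e-02,  3.65333073e-02,  2.35732722e-05]), 'ee_pos': array([ 0.1880795 , -0.59577635,  0.29155223]), 'eef_rot': array([ 9.88333741e-01,  1.52302456e-01, -1.31794998e-04, -6.01423133e-04]), 'ft_force': array([-0.57318419, -0.30353707,  0.00958667]), 'torque': array([-0.01556405,  0.00689848,  0.06061364]), 'width': 0.08709052925023215}
```

View pics/top0.png

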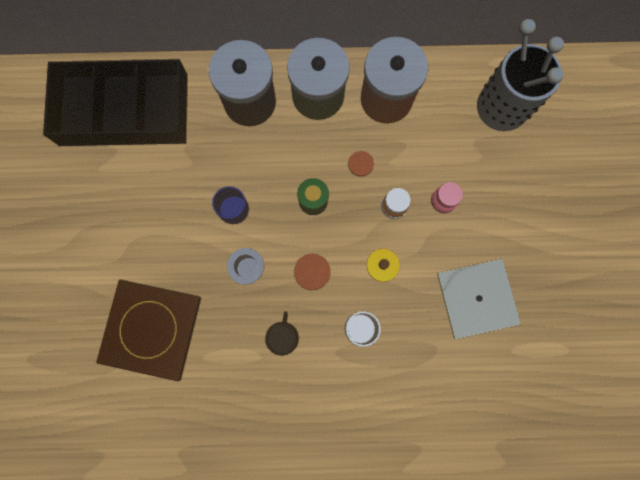

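View pics/side0.png

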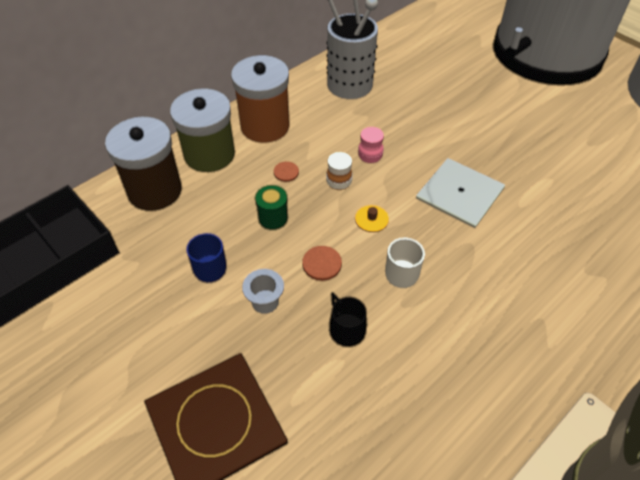

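```bash
cat > h.py <<'E'
from bench import *
import cv2, numpy as np
from scipy.spatial.transform import Rotation as R
from scipy.optimize import least_squares
def cast(c,uv,z):
    uv=np.atleast_2d(np.asarray(uv,float))
    K=np.array([[c["fx"],0,c["cx"]],[0,c["fy"],c["cy"]],[0,0,1]])
    Rm=cv2.Rodrigues(np.asarray(c["rvec"],float))[0];t=np.asarray(c["tvec"])
    d=np.c_[uv,np.ones(len(uv))]@np.linalg.inv(K).T@Rm
    o=-Rm.T@t
    s=(z-o[2])/d[:,2]
    return (o+d*s[:,None])[:,:2]
def proj(c,p):
    K=np.array([[c["fx"],0,c["cx"]],[0,c["fy"],c["cy"]],[0,0,1]])
    return cv2.projectPoints(np.atleast_2d(np.asarray(p,float)),np.asarray(c["rvec"]),np.asarray(c["tvec"]),K,None)[0].reshape(-1,2)
def circ(p):
    """robust circle fit"""
    x0=[*p.mean(0),0.03]
    r=least_squares(lambda q:np.hypot(p[:,0]-q[0],p[:,1]-q[1])-q[2],x0,loss='soft_l1',f_scale=0.001)
    return r.x, np.sqrt(np.mean(r.fun**2))
def blobs(mask,amin=60):
    cs,_=cv2.findContours(mask.astype(np.uint8),cv2.RETR_EXTERNAL,cv2.CHAIN_APPROX_NONE)
    return [k.reshape(-1,2) for k in cs if cv2.contourArea(k)>amin]
E
python3 - <<'E'
from h import *
for n in("top","side"):
    c=camera(n);im=c["pixels"]
    hsv=cv2.cvtColor(im,cv2.COLOR_RGB2HSV)
    print(n)
    for u,v in {"top":[(312,271),(230,192),(232,210),(246,253),(395,265),(398,200),(390,330),(150,350),(479,280),(446,195),(100,400),(313,190)],"side":[(322,262),(206,240),(205,265),(264,280),(380,220),(340,162),(220,380),(205,460),(460,175),(300,330)]}[n]:
        print((u,v),im[v,u],hsv[v,u])
    b=cv2.resize(im[150:390,80:530],None,fx=1.75,fy=1.75,interpolation=cv2.INTER_CUBIC)
    cv2.imwrite(f"pics/{n}z.png",b[:,:,::-1])
    o=-cv2.Rodrigues(c["rvec"])[0].T@c["tvec"];print("cam",o)
c=camera("top")
for nm,uv,z in [("blue",(230,195),.062),("inf",(246,262),.048),("coast",(312,271),.012),("lid",(383,265),.012),("honey",(398,200),.055),("board",(149,330),.015),("tile",(479,298),.01),("tin",(313,193),.06),("white",(363,328),.062),("jug",(282,338),.058)]:
    print(nm,cast(c,uv,z).round(3))
E
```

```text
top
(312, 271) [139  84  59] [  9 147 139]
(230, 192) [53 45 45] [ 0 38 53]
(232, 210) [ 59  61 108] [119 116 108]
(246, 253) [122 129 138] [107  30 138]
(395, 265) [192 169  46] [ 25 194 192]
(398, 200) [188 195 203] [106  19 203]
(390, 330) [161 136  96] [ 18 103 161]
(150, 350) [67 45 25] [ 14 160  67]
(479, 280) [146 152 150] [ 80  10 152]
(446, 195) [190 132 150] [171  78 190]
(100, 400) [159 131  94] [ 17 104 159]
(313, 190) [156 131  66] [ 22 147 156]
cam [0.43081203 0.00162712 0.95147617]
side
(322, 262) [176  99  69] [  8 155 176]
(206, 240) [14 21 55] [115 190  55]
(205, 265) [15 22 55] [115 185  55]
(264, 280) [94 90 85] [17 24 94]
(380, 220) [237 191  41] [ 23 211 237]
(340, 162) [237 241 237] [ 60   4 241]
(220, 380) [70 39 22] [ 11 175  70]
(205, 460) [74 43 27] [ 10 162  74]
(460, 175) [191 198 194] [ 73   9 198]
(300, 330) [195 164 117] [ 18 102 195]
cam [0.12238741 0.39229574 0.79433821]
blue [[0.661 0.147]]
inf [[0.546 0.121]]
coast [[0.532 0.008]]
lid [[ 0.54  -0.119]]
honey [[ 0.648 -0.145]]
board [[0.434 0.295]]
tile [[ 0.478 -0.287]]
tin [[0.662 0.003]]
white [[ 0.43  -0.075]]
jug [[0.416 0.06 ]]
```

View pics/topz.png

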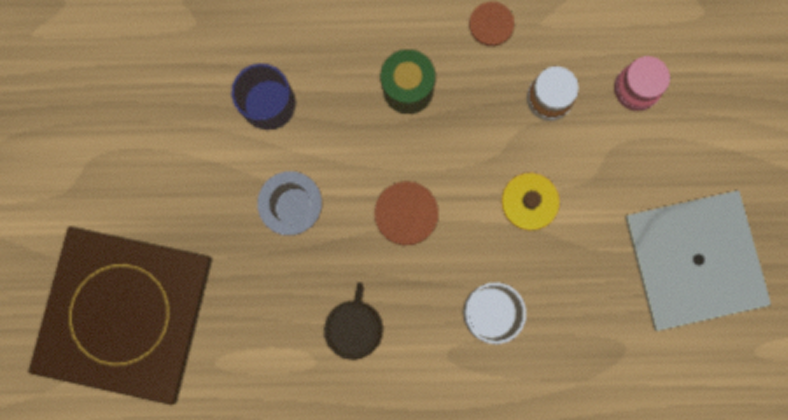

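```bash
cat >> h.py <<'E'
S=4
def up(c):
    im=cv2.resize(c["pixels"],None,fx=S,fy=S,interpolation=cv2.INTER_CUBIC)
    return im, cv2.cvtColor(im,cv2.COLOR_RGB2HSV).astype(int)
def px(k): return (k+0.5)/S-0.5
def farc(c,k,z,r,frac=0.1):
    """fit circle radius r at plane z to arc of contour that lies away from camera nadir"""
    o=(-cv2.Rodrigues(c["rvec"])[0].T@c["tvec"])[:2]
    p=cast(c,px(k),z); q=None
    cen=p.mean(0)
    for _ in range(6):
        d=(cen-o)/np.linalg.norm(cen-o)
        s=p[(p-cen)@d>frac*r]
        f=least_squares(lambda q:np.hypot(s[:,0]-q[0],s[:,1]-q[1])-q[2],[*cen,r],loss='soft_l1',f_scale=.0007)
        cen=f.x[:2]
    return f.x.round(4), round(float(np.sqrt(np.mean(f.fun**2))),5)
MK={
 'red':lambda h:((h[...,0]<13)&(h[...,1]>125)&(h[...,2]>100)),
 'yellow':lambda h:((h[...,0]>19)&(h[...,0]<32)&(h[...,1]>165)&(h[...,2]>110)),
 'blue':lambda h:((h[...,0]>108)&(h[...,0]<132)&(h[...,1]>75)&(h[...,2]>12)),
 'grey':lambda h:((h[...,1]<55)&(h[...,2]>75)),
 'brown':lambda h:((h[...,1]>110)&(h[...,2]<90)),
}
E
python3 - <<'E'
from h import *
C={}
for n in("top","side"):
    c=camera(n);im,h=up(c)
    print("==",n)
    for m in MK:
        for k in blobs(MK[m](h),60*S*S):
            ce=px(k).mean(0)
            if not(80<ce[0]<530 and 140<ce[1]<480): continue
            z={'red':.012,'yellow':.012,'blue':.062,'grey':.055,'brown':.015}[m]
            print(m,ce.round(0),cv2.contourArea(k)/S/S, *farc(c,k,z,.03), "full",circ(cast(c,px(k),z))[0].round(4))
            if m=='grey' and n=='top': print("   z48",farc(c,k,.048,.03),"z62",farc(c,k,.062,.03))
            if m in('brown',) or (m=='grey' and cv2.contourArea(k)/S/S>2000):
                p=cast(c,px(k),.015 if m=='brown' else .01)
                print("   rect",cv2.minAreaRect((p*1000).astype(np.float32)))
E
```

```text
== top
red [312. 272.] 1000.9375 [0.5311 0.0082 0.0318] 0.00027 full [0.531  0.0082 0.0319]
red [361. 163.] 481.9375 [ 0.7303 -0.0859  0.0229] 0.00027 full [ 0.7297 -0.0858  0.0233]
yellow [383. 265.] 823.96875 [ 0.5405 -0.1187  0.0289] 0.00019 full [ 0.5404 -0.1187  0.029 ]
blue [227. 202.] 469.59375 [0.6491 0.1498 0.0259] 0.0071 full [0.6477 0.1488 0.0268]
grey [363. 329.] 992.5625 [ 0.4288 -0.0757  0.0292] 0.00016 full [ 0.4288 -0.0751  0.0295]
   z48 (array([ 0.4288, -0.0763,  0.0294]), 0.00016) z62 (array([ 0.4288, -0.0751,  0.0289]), 0.00016)
grey [478. 299.] 4560.28125 [ 0.4758 -0.2719  0.0647] 0.00694 full [ 0.4753 -0.2722  0.0634]
   z48 (array([ 0.4761, -0.274 ,  0.0652]), 0.00699) z62 (array([ 0.4754, -0.2697,  0.0642]), 0.00689)
   rect ((477.470947265625, -285.9022216796875), (119.72149658203125, 120.62591552734375), 11.305365562438965)
grey [245. 266.] 1059.40625 [0.5388 0.1216 0.0314] 0.00016 full [0.5387 0.1216 0.0314]
   z48 (array([0.5397, 0.1226, 0.0316]), 0.00016) z62 (array([0.538 , 0.1207, 0.0311]), 0.00016)
grey [398. 200.] 494.25 [ 0.649  -0.1441  0.0216] 0.00
[... 1972 characters left out ...]
132.39794921875), (54.856441497802734, 49.067115783691406), 65.36698913574219)
brown [272. 213.] 561.09375 [-2.655201e+02  1.995775e+02  3.000000e-02] nan full [0.6602 0.0051 0.028 ]
   rect ((663.5306396484375, 3.2092323303222656), (53.76108169555664, 67.58250427246094), 53.28009796142578)
brown [151. 181.] 2288.9375 [-7.543687e+02  3.011348e+02  3.000000e-02] nan full [0.8624 0.1188 0.0587]
   rect ((868.545654296875, 116.58512878417969), (106.61634063720703, 137.15408325195312), 69.68993377685547)
brown [208. 147.] 1726.5625 [-4.896744e+02  2.604674e+02  3.000000e-02] nan full [ 0.8672 -0.009   0.0545]
   rect ((871.1964721679688, -12.463630676269531), (103.3898696899414, 124.19759368896484), 62.821144104003906)
  return _methods._mean(a, axis=axis, dtype=dtype,
  ret = ret.dtype.type(ret / rcount)
```

Run:
```python
from h import *
for n in("top","side"):
    c=camera(n);im,h=up(c)
    print("==",n)
    def roi(u,v,r):
        m=np.zeros(h.shape[:2],bool); m[int((v-r)*S):int((v+r)*S),int((u-r)*S):int((u+r)*S)]=1; return m
    # blue: non-wood
    u,v=proj(c,[.649,.149,.04])[0]
    m=roi(u,v,32)&((h[...,2]<105))
    for k in blobs(m,300*S*S): print("blue",farc(c,k,.062,.029),cv2.contourArea(k)/16)
    # infuser
    u,v=proj(c,[.54,.123,.03])[0]
    for k in blobs(roi(u,v,34)&MK['grey'](h),300*S*S): print("inf",farc(c,k,.048,.032,0.2))
    # ring
    u,v=proj(c,[.435,.295,.015])[0]
    m=roi(u,v,57)&(h[...,0]>14)&(h[...,0]<30)&(h[...,2]>85)
    m=roi(u,v,57)&(im[...,1].astype(int)>65)
    ys,xs=np.nonzero(m); p=cast(c,px(np.c_[xs,ys]),.015)
    r=np.hypot(*(p-[.435,.295]).T);p=p[(r<.055)&(r>.04)]
    print("ring",circ(p),len(p))
    u,v=proj(c,[.4775,-.286,.01])[0]
    m=roi(u,v,9)&(h[...,2]<100)
    ys,xs=np.nonzero(m);print("dot",cast(c,px(np.c_[xs,ys]).mean(0)[None],.01),len(xs)/16)
    for nm,q in (("tin",[.662,.003,.06]),("jug",[.416,.06,.058])):
        u,v=proj(c,q)[0]
        m=roi(u,v,45 if nm=="tin" else 45)&(h[...,2]<95)
        for k in blobs(m,300*S*S): print(nm,farc(c,k,q[2],.028),cv2.contourArea(k)/16)
```

```text
== top
blue (array([0.6492, 0.1495, 0.0282]), 0.0003) 1040.75
inf (array([0.5397, 0.1226, 0.0315]), 0.00017)
ring (array([0.43537905, 0.29719432, 0.0486958 ]), np.float64(0.0012164240252157236)) 6727
dot [[ 0.47770177 -0.28658351]] 31.8125
tin (array([0.6624, 0.004 , 0.0262]), 0.00032) 892.28125
jug (array([0.4158, 0.0608, 0.0271]), 0.00024) 902.03125
== side
blue (array([0.6495, 0.149 , 0.0266]), 0.00021) 1477.21875
inf (array([0.5402, 0.122 , 0.0314]), 0.00018)
ring (array([0.43620741, 0.29585515, 0.04868426]), np.float64(0.0015686613444758116)) 14173
dot [[ 0.47869433 -0.28787344]] 13.4375
tin (array([0.6615, 0.0041, 0.0247]), 0.00025) 1141.15625
jug (array([0.4158, 0.066 , 0.0279]), 0.00425) 1579.0
```

```bash
cat >> h.py <<'E'
def go(x,y,z,yaw=17.5,s=None):
    s=s or read_state()
    r=R.from_quat(s["eef_rot"])
    t=np.radians(yaw)
    tgt=R.from_matrix(np.array([[np.cos(t),np.sin(t),0],[np.sin(t),-np.cos(t),0],[0,0,-1]]))
    print("t",round(s["time"],2),"pos",s["ee_pos"].round(4),"w",round(s["width"],4),"F",s["ft_force"].round(1))
    print("shift",r.inv().apply(np.array([x,y,z])-s["ee_pos"]).round(4),"turn",(r.inv()*tgt).as_rotvec().round(4))
E
python3 -c "
from h import *
go(.5313,.008,.2)
c=camera('top');print(cast(c,[[450,194]],.055))"
```

```text
t 0.45 pos [ 0.1882 -0.596   0.2922] w 0.0867 F [ 0.8 -0.1 -0.3]
shift [ 0.509  -0.4726  0.0923] turn [-0.0001 -0.      0.0004]
[[ 0.6565989  -0.23555713]]
```

Call:
arm_command --commands '[[100,[0.03,-0.028,0.005],[0,0,0]],[100,[0.06,-0.056,0.01],[0,0,0]],[100,[0.09,-0.084,0.015],[0,0,0]],[100,[0.12,-0.112,0.02],[0,0,0]],[100,[0.15,-0.14,0.026],[0,0,0]],[100,[0.18,-0.168,0.03],[0,0,0]],[100,[0.21,-0.196,0.036],[0,0,0]],[100,[0.24,-0.224,0.042],[0,0,0]],[100,[0.26,-0.242,0.046],[0,0,0]],[100,[0.27,-0.251,0.05],[0,0,0]]]' --squeeze 15

```text
time: 1.33
ee_pos: [0.372, -0.2716, 0.2424]
eef_rot: [0.988, 0.155, 0.0, 0.0]
ft_force: [0.2, -0.1, -0.2]
width: 0.087
```

```bash
python3 -c "
from h import *
go(.5313,.008,.2);print(read_state()['joint_positions'].round(2))"
```

```text
t 1.33 pos [ 0.372  -0.2716  0.2424] w 0.087 F [ 0.2 -0.1 -0.2]
shift [ 0.2371 -0.2176  0.0425] turn [ 0.0004 -0.0008  0.0051]
[ 0.89  0.03 -0.36  1.93  0.01  1.19 -0.73]
```

Call:
arm_command --commands '[[100,[0.027,-0.025,0.005],[0,0,0]],[100,[0.054,-0.05,0.01],[0,0,0]],[100,[0.081,-0.075,0.015],[0,0,0]],[100,[0.108,-0.1,0.02],[0,0,0]],[100,[0.135,-0.125,0.025],[0,0,0]],[100,[0.162,-0.15,0.03],[0,0,0]],[100,[0.189,-0.175,0.035],[0,0,0]],[100,[0.216,-0.2,0.04],[0,0,0.003]],[100,[0.237,-0.2175,0.0425],[0,0,0.005]],[100,[0.237,-0.2175,0.0425],[0,0,0.005]]]'

```text
time: 2.17
ee_pos: [0.5321, 0.0094, 0.1995]
eef_rot: [0.988, 0.153, 0.001, -0.001]
ft_force: [-0.2, 0.5, -0.3]
width: 0.0869
```

```bash
python3 -c "
from h import *
go(.5313,.008,.073);print(read_state()['joint_positions'].round(2))
c=camera('top');cv2.imwrite('pics/t1.png',c['pixels'][:,:,::-1])"
```

```text
t 2.17 pos [0.5321 0.0094 0.1995] w 0.0869 F [-0.2  0.5 -0.3]
shift [-0.0014  0.0014  0.1265] turn [-0.0027 -0.0018  0.002 ]
[ 0.45  0.26 -0.63  1.8   0.17  1.14 -1.5 ]
```

View pics/t1.png

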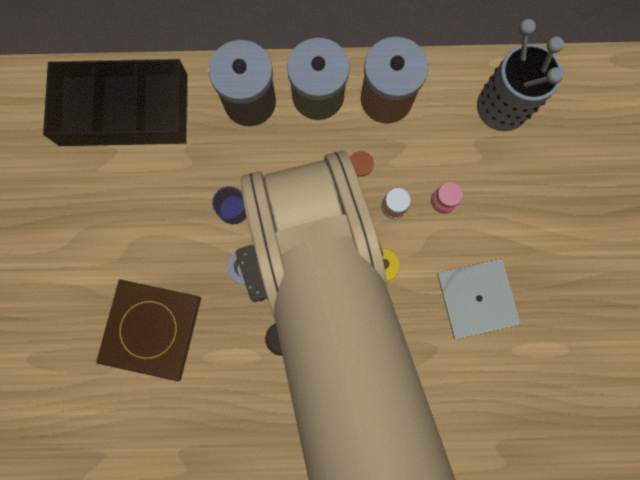

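Call:
arm_command --commands '[[100,[-0.001,0.001,0.02],[0,0,0]],[100,[-0.001,0.001,0.045],[0,0,0]],[100,[-0.001,0.001,0.07],[0,0,0]],[100,[-0.001,0.001,0.09],[0,0,0]],[100,[-0.001,0.001,0.105],[0,0,0]],[100,[-0.001,0.001,0.115],[0,0,0]],[100,[-0.001,0.001,0.121],[0,0,0]],[100,[-0.001,0.001,0.121],[0,0,0]],[100,[-0.001,0.001,0.121],[0,0,0]],[100,[-0.001,0.001,0.121],[0,0,0]]]'

```text
time: 3.05
ee_pos: [0.5306, 0.002, 0.0798]
eef_rot: [0.989, 0.15, 0.001, 0.0]
ft_force: [0.1, 0.5, 0.3]
width: 0.0874
```

```bash
python3 -c "
from h import *
go(.5313,.008,.0735);print(read_state()['joint_positions'].round(2))
c=camera('side');cv2.imwrite('pics/s1.png',c['pixels'][:,:,::-1])"
```

```text
t 3.05 pos [0.5306 0.002  0.0798] w 0.0874 F [0.1 0.5 0.3]
shift [ 0.0024 -0.0055  0.0063] turn [ 0.0008 -0.0015 -0.0049]
[ 0.41  0.42 -0.58  1.9   0.29  0.91 -1.58]
```

View pics/s1.png

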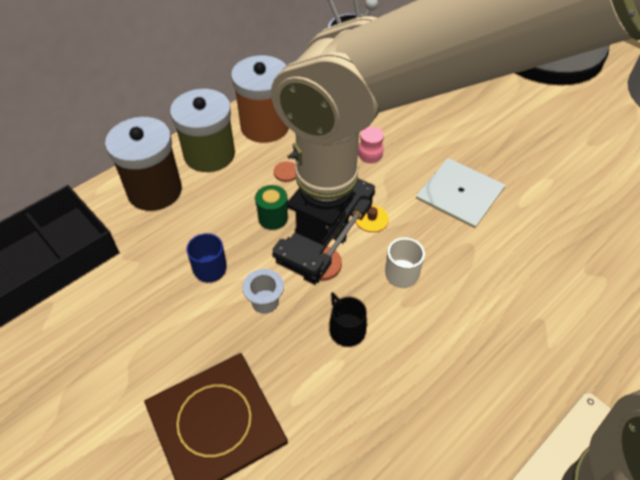

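Call:
arm_command --commands '[[100,[0.001,-0.003,0.002],[0,0,0]],[100,[0.0024,-0.0055,0.004],[0,0,0]],[100,[0.0024,-0.0055,0.0063],[0,0,-0.003]],[100,[0.0024,-0.0055,0.0063],[0,0,-0.003]],[100,[0.0024,-0.0055,0.0063],[0,0,-0.003]],[100,[0.0024,-0.0055,0.0063],[0,0,-0.003]],[100,[0.0024,-0.0055,0.0063],[0,0,-0.003]],[100,[0.0024,-0.0055,0.0063],[0,0,-0.003]],[100,[0.0024,-0.0055,0.0063],[0,0,-0.003]],[100,[0.0024,-0.0055,0.0063],[0,0,-0.003]]]'

```text
time: 3.93
ee_pos: [0.5306, 0.008, 0.0725]
eef_rot: [0.988, 0.151, 0.0, 0.0]
ft_force: [0.5, 0.2, -0.6]
width: 0.0868
```

```bash
python3 -c "
from h import *
go(.5313,.008,.0735)"
```

```text
t 3.93 pos [0.5306 0.008  0.0725] w 0.0868 F [ 0.5  0.2 -0.6]
shift [ 0.0006  0.0002 -0.001 ] turn [ 0.0001 -0.0001 -0.0017]
```

Call:
arm_command --commands '[[80,[0.0005,0,0],[0,0,0]],[70,[0.0005,0,0],[0,0,0]],[60,[0.0005,0,0],[0,0,0]],[60,[0.0005,0,0],[0,0,0]],[60,[0.0005,0,0],[0,0,0]],[60,[0.0005,0,0],[0,0,0]],[60,[0.0005,0,0],[0,0,0]],[60,[0.0005,0,0],[0,0,0]],[60,[0.0005,0,0],[0,0,0]],[60,[0.0005,0,0],[0,0,0]]]' --squeeze 20

```text
time: 4.77
ee_pos: [0.5311, 0.0082, 0.0724]
eef_rot: [0.988, 0.151, 0.0, 0.0]
ft_force: [-0.3, 1.1, -0.5]
width: 0.0651
```

Call:
arm_command --commands '[[60,[0,0,-0.015],[0,0,0]],[60,[0,0,-0.035],[0,0,0]],[60,[0,0,-0.06],[0,0,0]],[60,[0,0,-0.085],[0,0,0]],[60,[0,0,-0.1],[0,0,0]],[60,[0,-0.02,-0.11],[0,0,0]],[60,[0,-0.05,-0.11],[0,0,0]],[60,[0,-0.08,-0.11],[0,0,0]],[60,[0,-0.11,-0.11],[0,0,0]],[60,[0,-0.14,-0.11],[0,0,0]]]'

```text
time: 5.6
ee_pos: [0.4885, 0.143, 0.1825]
eef_rot: [0.989, 0.151, 0.0, 0.0]
ft_force: [1.3, 0.5, -0.6]
width: 0.0653
```

Call:
arm_command --commands '[[60,[0,-0.03,0],[0,0,0]],[60,[0,-0.06,0],[0,0,0]],[60,[0,-0.09,0],[0,0,0]],[60,[0,-0.12,0],[0,0,0]],[60,[-0.002,-0.145,0],[0,0,0]],[60,[-0.004,-0.16,0],[0,0,0]],[60,[-0.0045,-0.163,0],[0,0,0]],[60,[-0.0045,-0.163,0],[0,0,0]],[60,[-0.0045,-0.163,0],[0,0,0]],[60,[-0.0045,-0.163,0],[0,0,0]]]'

```text
time: 6.43
ee_pos: [0.437, 0.2946, 0.1823]
eef_rot: [0.989, 0.15, -0.0, 0.0]
ft_force: [0.2, -0.1, -0.6]
width: 0.0655
```

```bash
python3 -c "
from h import *
go(.4357,.2963,.089);print(read_state()['joint_positions'].round(2))
c=camera('side');cv2.imwrite('pics/s2.png',c['pixels'][:,:,::-1])"
```

```text
t 6.43 pos [0.437  0.2946 0.1823] w 0.0655 F [ 0.2 -0.1 -0.6]
shift [-0.0007 -0.0021  0.0933] turn [ 0.0009  0.0001 -0.0037]
[ 0.01  0.31 -0.79  1.82  0.24  1.11 -2.14]
```

View pics/s2.png

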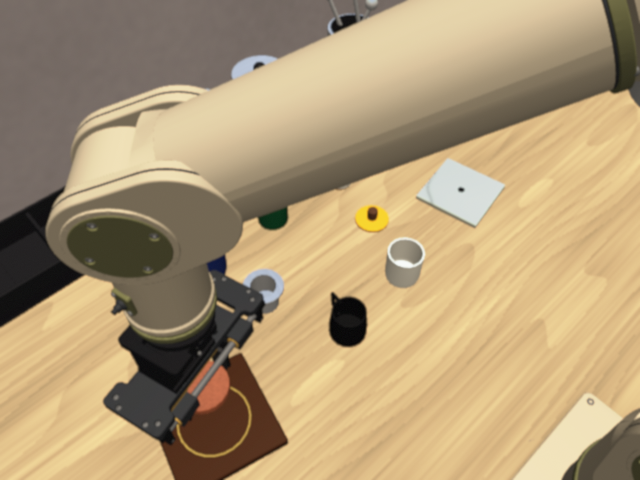

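Call:
arm_command --commands '[[60,[-0.0007,-0.002,0.02],[0,0,0]],[60,[-0.0007,-0.002,0.045],[0,0,0]],[60,[-0.0007,-0.002,0.065],[0,0,0]],[60,[-0.0007,-0.002,0.08],[0,0,0]],[60,[-0.0007,-0.002,0.086],[0,0,0]],[60,[-0.0007,-0.002,0.089],[0,0,0]],[60,[-0.0007,-0.002,0.0915],[0,0,0]],[60,[-0.0007,-0.002,0.0925],[0,0,0]],[60,[-0.0007,-0.002,0.0925],[0,0,0]],[60,[-0.0007,-0.002,0.0925],[0,0,0]]]'

```text
time: 7.32
ee_pos: [0.4353, 0.2979, 0.0906]
eef_rot: [0.988, 0.151, 0.001, -0.0]
ft_force: [0.0, 0.9, -1.3]
width: 0.0658
```

```bash
python3 -c "
from h import *
go(.4357,.2963,.088)"
```

```text
t 7.32 pos [0.4353 0.2979 0.0906] w 0.0658 F [ 0.   0.9 -1.3]
shift [-0.0001  0.0016  0.0026] turn [-0.     -0.0011 -0.0017]
```

Lower the last bit, release, and back up.

Call:
arm_command --commands '[[60,[0,0.0015,0.001],[0,0,0]],[60,[0,0.0015,0.002],[0,0,0]],[60,[0,0.0015,0.003],[0,0,0]],[60,[0,0.0015,0.003],[0,0,0]],[60,[0,0.0015,0.003],[0,0,0]],[80,[0,0.0015,0.003],[0,0,0]],[95,[0,0.0015,0.003],[0,0,0]],[95,[0,0.0015,0.003],[0,0,0]],[95,[0,0.0015,0.003],[0,0,0]],[95,[0,0.0015,0.003],[0,0,0]]]'

```text
time: 8.15
ee_pos: [0.4353, 0.2963, 0.0869]
eef_rot: [0.988, 0.151, -0.0, 0.0]
ft_force: [0.2, -0.3, 0.2]
width: 0.0815
```

```bash
python3 -c "
from h import *
go(.649,.149,.20)"
```

```text
t 8.15 pos [0.4353 0.2963 0.0869] w 0.0815 F [ 0.2 -0.3  0.2]
shift [ 0.1598  0.2045 -0.1132] turn [ 0.      0.     -0.0016]
```

Call:
arm_command --commands '[[95,[0,0,-0.015],[0,0,0]],[95,[0,0,-0.045],[0,0,0]],[95,[0,0,-0.08],[0,0,0]],[95,[0,0,-0.11],[0,0,0]],[95,[0.02,0.025,-0.113],[0,0,0]],[95,[0.042,0.053,-0.113],[0,0,0]],[95,[0.064,0.082,-0.113],[0,0,0]],[95,[0.086,0.11,-0.113],[0,0,0]],[95,[0.108,0.138,-0.113],[0,0,0]],[95,[0.13,0.167,-0.113],[0,0,0]]]'

```text
time: 8.98
ee_pos: [0.6105, 0.1747, 0.1998]
eef_rot: [0.988, 0.151, 0.0, 0.0]
ft_force: [0.1, 1.2, 0.7]
width: 0.0827
```

Call:
arm_command --commands '[[95,[0.015,0.019,0],[0,0,0]],[95,[0.025,0.032,0],[0,0,0]],[95,[0.03,0.0375,0],[0,0,0]],[95,[0.03,0.0375,0],[0,0,0]],[95,[0.03,0.0375,0],[0,0,0]],[95,[0.03,0.0375,0],[0,0,0]],[95,[0.03,0.0375,0],[0,0,0]],[95,[0.03,0.0375,0],[0,0,0]],[95,[0.03,0.0375,0],[0,0,0]],[95,[0.03,0.0375,0],[0,0,0]]]'

```text
time: 9.82
ee_pos: [0.649, 0.1493, 0.2001]
eef_rot: [0.988, 0.152, 0.0, 0.0]
ft_force: [-0.1, 0.3, -0.8]
width: 0.0829
```

```bash
cat >> h.py <<'E'
def reds():
    for n in("top","side"):
        c=camera(n);im,h=up(c)
        for k in blobs(MK['red'](h),300*S*S):
            q=cast(c,px(k),.027).mean(0)
            if np.hypot(*(q-[.436,.296]))<.06: print(n,"coaster",farc(c,k,.027,.033,-.9 if n=="top" else .1))
E
python3 -c "
from h import *
go(.649,.149,.0925);print(read_state()['joint_positions'].round(2))
reds()
c=camera('side');cv2.imwrite('pics/s3.png',c['pixels'][:,:,::-1])
c=camera('top');cv2.imwrite('pics/t3.png',c['pixels'][:,:,::-1])"
```

```text
t 9.82 pos [0.649  0.1493 0.2001] w 0.0829 F [-0.1  0.3 -0.8]
shift [-1.000e-04  3.000e-04  1.076e-01] turn [ 0.0002 -0.0002 -0.0012]
[ 0.16  0.56 -0.65  1.43  0.35  1.27 -1.78]
top coaster (array([0.4358, 0.2963, 0.0318]), 0.00026)
side coaster (array([0.4363, 0.2955, 0.0333]), 0.00015)
```

View pics/s3.png

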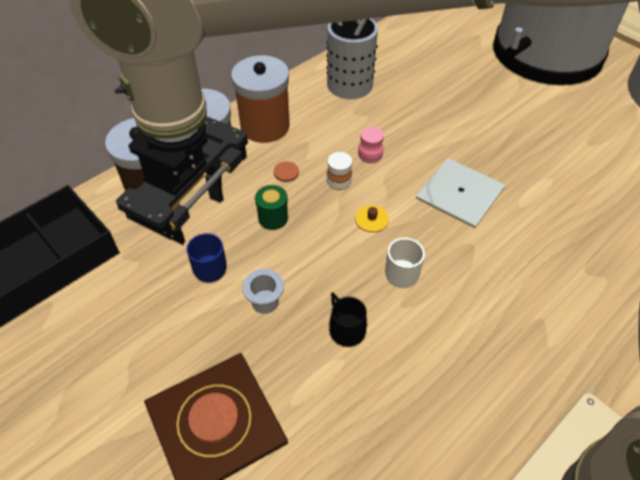

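View pics/t3.png

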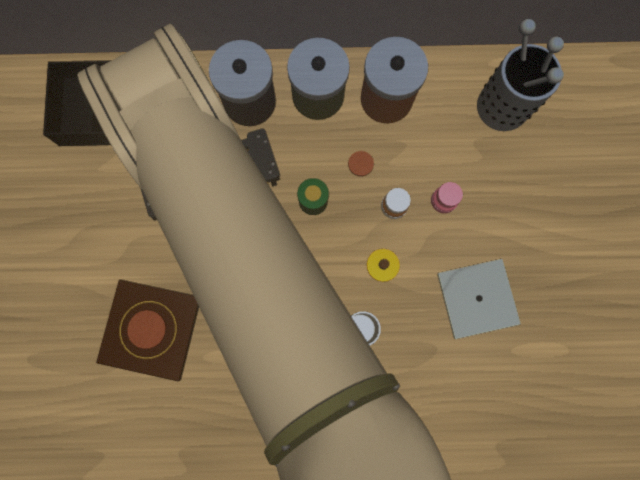

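Call:
arm_command --commands '[[95,[0,0,0.02],[0,0,0]],[95,[0,0,0.045],[0,0,0]],[95,[0,0,0.07],[0,0,0]],[95,[0,0,0.09],[0,0,0]],[95,[0,0,0.1],[0,0,0]],[95,[0,0,0.106],[0,0,0]],[95,[0,0,0.107],[0,0,0]],[95,[0,0,0.107],[0,0,0]],[95,[0,0,0.107],[0,0,0]],[95,[0,0,0.107],[0,0,0]]]'

```text
time: 10.85
ee_pos: [0.6498, 0.1492, 0.0943]
eef_rot: [0.988, 0.151, 0.001, -0.0]
ft_force: [-0.1, -0.0, 0.8]
width: 0.0822
```

```bash
python3 -c "
from h import *
go(.649,.149,.0925)"
```

```text
t 10.85 pos [0.6498 0.1492 0.0943] w 0.0822 F [-0.1 -0.   0.8]
shift [-0.0009 -0.      0.0018] turn [ 0.0003 -0.002  -0.0017]
```

Call:
arm_command --commands '[[75,[0,0,0],[0,0,0]],[60,[0,0,0],[0,0,0]],[50,[0,0,0],[0,0,0]],[50,[0,0,0],[0,0,0]],[50,[0,0,0],[0,0,0]],[50,[0,0,0],[0,0,0]],[50,[0,0,0],[0,0,0]],[50,[0,0,0],[0,0,0]],[50,[0,0,0],[0,0,0]],[50,[0,0,0],[0,0,0]]]'

```text
time: 11.68
ee_pos: [0.6492, 0.149, 0.093]
eef_rot: [0.988, 0.151, 0.0, 0.0]
ft_force: [-0.9, -1.2, 1.3]
width: 0.0576
```

Call:
arm_command --commands '[[50,[0,0,-0.01],[0,0,0]],[50,[0,0,-0.03],[0,0,0]],[50,[0,0,-0.055],[0,0,0]],[50,[0,0,-0.08],[0,0,0]],[50,[0,0,-0.1],[0,0,0]],[50,[-0.012,-0.016,-0.11],[0,0,0]],[50,[-0.03,-0.038,-0.11],[0,0,0]],[50,[-0.048,-0.062,-0.11],[0,0,0]],[50,[-0.066,-0.085,-0.11],[0,0,0]],[50,[-0.084,-0.108,-0.11],[0,0,0]]]'

```text
time: 12.52
ee_pos: [0.5354, 0.2276, 0.2034]
eef_rot: [0.988, 0.151, 0.0, 0.0]
ft_force: [0.6, 0.4, -0.2]
width: 0.0573
```

Call:
arm_command --commands '[[50,[-0.018,-0.023,0],[0,0,0]],[50,[-0.036,-0.046,0],[0,0,0]],[50,[-0.054,-0.069,0],[0,0,0]],[50,[-0.066,-0.085,0],[0,0,0]],[50,[-0.073,-0.094,0],[0,0,0]],[50,[-0.075,-0.0963,0],[0,0,0]],[50,[-0.075,-0.0963,0],[0,0,0]],[50,[-0.075,-0.0963,0],[0,0,0]],[50,[-0.075,-0.0963,0],[0,0,0]],[50,[-0.075,-0.0963,0],[0,0,0]]]'

```text
time: 13.35
ee_pos: [0.4374, 0.2955, 0.2027]
eef_rot: [0.989, 0.15, -0.0, 0.0]
ft_force: [0.0, -0.2, -2.8]
width: 0.057
```

```bash
python3 -c "
from h import *
go(.436,.296,.121)
c=camera('side');cv2.imwrite('pics/s4.png',c['pixels'][:,:,::-1])"
```

```text
t 13.35 pos [0.4374 0.2955 0.2027] w 0.057 F [ 0.  -0.2 -2.8]
shift [-0.0011 -0.0009  0.0817] turn [ 0.0001  0.0002 -0.0036]
```

View pics/s4.png

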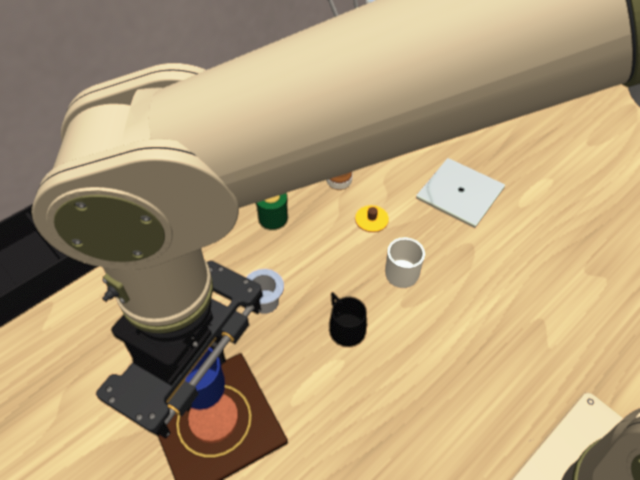

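Call:
arm_command --commands '[[50,[-0.001,-0.001,0.015],[0,0,0]],[50,[-0.001,-0.001,0.035],[0,0,0]],[50,[-0.001,-0.001,0.055],[0,0,0]],[50,[-0.001,-0.001,0.068],[0,0,0]],[50,[-0.001,-0.001,0.074],[0,0,0]],[50,[-0.001,-0.001,0.077],[0,0,0]],[50,[-0.001,-0.001,0.079],[0,0,0]],[50,[-0.001,-0.001,0.079],[0,0,0]],[50,[-0.001,-0.001,0.079],[0,0,0]],[50,[-0.001,-0.001,0.079],[0,0,0]]]'

```text
time: 14.23
ee_pos: [0.4355, 0.2973, 0.1246]
eef_rot: [0.988, 0.151, 0.001, -0.0]
ft_force: [0.3, -0.5, -1.5]
width: 0.0571
```

```bash
python3 -c "
from h import *
go(.436,.296,.12)"
```

```text
t 14.23 pos [0.4355 0.2973 0.1246] w 0.0571 F [ 0.3 -0.5 -1.5]
shift [0.0001 0.0014 0.0046] turn [-0.     -0.0012 -0.0017]
```

Call:
arm_command --commands '[[50,[0,0.001,0.0015],[0,0,0]],[50,[0,0.0014,0.0025],[0,0,0]],[50,[0,0.0014,0.0035],[0,0,0]],[50,[0,0.0014,0.0042],[0,0,0]],[50,[0,0.0014,0.0042],[0,0,0]],[50,[0,0.0014,0.0042],[0,0,0]],[50,[0,0.0014,0.0042],[0,0,0]],[50,[0,0.0014,0.0042],[0,0,0]],[50,[0,0.0014,0.0042],[0,0,0]],[50,[0,0.0014,0.0042],[0,0,0]]]'

```text
time: 15.07
ee_pos: [0.4356, 0.2956, 0.1199]
eef_rot: [0.988, 0.151, 0.0, 0.0]
ft_force: [-2.2, -3.0, 5.0]
width: 0.057
```

Contact (5 N up). Release gently and back up.

Call:
arm_command --commands '[[65,[0,0,0],[0,0,0]],[75,[0,0,0],[0,0,0]],[90,[0,0,0],[0,0,0]],[95,[0,0,0],[0,0,0]],[95,[0,0,-0.01],[0,0,0]],[95,[0,0,-0.03],[0,0,0]],[95,[0,0,-0.055],[0,0,0]],[95,[0,0,-0.075],[0,0,0]],[95,[0,0,-0.085],[0,0,0]],[95,[0,0,-0.085],[0,0,0]]]'

```text
time: 15.9
ee_pos: [0.4363, 0.2965, 0.2072]
eef_rot: [0.988, 0.151, 0.002, -0.001]
ft_force: [0.2, -0.8, -0.0]
width: 0.0824
```

```bash
python3 -c "
from h import *
go(.54,.1223,.205)"
```

```text
t 15.9 pos [0.4363 0.2965 0.2072] w 0.0824 F [ 0.2 -0.8 -0. ]
shift [0.0468 0.1972 0.0023] turn [-0.0005 -0.004  -0.0017]
```

Call:
arm_command --commands '[[95,[0.007,0.03,0],[0,0,0]],[95,[0.014,0.06,0],[0,0,0]],[95,[0.021,0.09,0],[0,0,0]],[95,[0.028,0.12,0],[0,0,0]],[95,[0.035,0.15,0],[0,0,0]],[95,[0.042,0.178,0.005],[0,0,0]],[95,[0.046,0.194,0.01],[0,0,0]],[95,[0.0468,0.197,0.012],[0,0,0]],[95,[0.0468,0.197,0.012],[0,0,0]],[95,[0.0468,0.197,0.012],[0,0,0]]]'

```text
time: 16.73
ee_pos: [0.5382, 0.1232, 0.1921]
eef_rot: [0.988, 0.152, -0.001, -0.0]
ft_force: [-0.6, 0.1, 0.3]
width: 0.0825
```

```bash
python3 -c "
from h import *
go(.54,.1223,.1)
reds()
for n in('side','top'):
    c=camera(n);im,h=up(c)
    u,v=proj(c,[.436,.296,.07])[0]
    m=np.zeros(h.shape[:2],bool);m[int((v-45)*S):int((v+45)*S),int((u-45)*S):int((u+45)*S)]=1
    for k in blobs(m&MK['blue'](h),200*S*S): print(n,'blue',farc(c,k,.089,.029),cv2.contourArea(k)/16)
    cv2.imwrite('pics/%s5.png'%n,c['pixels'][:,:,::-1])"
```

```text
t 16.73 pos [0.5382 0.1232 0.1921] w 0.0825 F [-0.6  0.1  0.3]
shift [0.0015 0.0015 0.0921] turn [-0.001  0.001 -0.   ]
side coaster (array([0.4444, 0.293 , 0.033 ]), nan)
side blue (array([0.4363, 0.2951, 0.0286]), 0.00018) 2164.0625
top blue (array([0.4359, 0.2961, 0.0281]), 0.00036) 1005.3125
  return _methods._mean(a, axis=axis, dtype=dtype,
  ret = ret.dtype.type(ret / rcount)
```

View pics/side5.png

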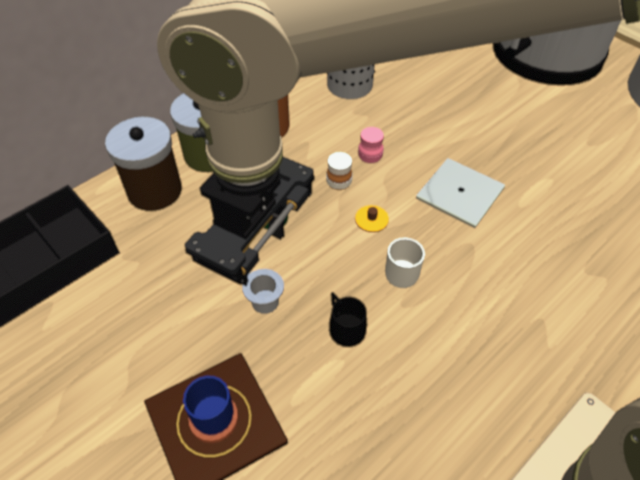

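View pics/top5.png

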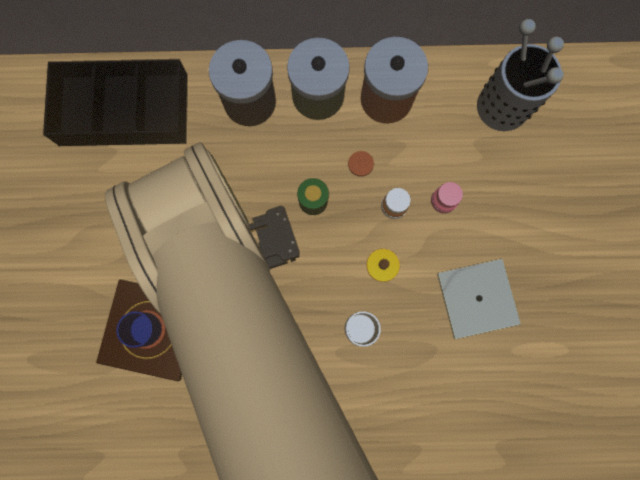

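Call:
arm_command --commands '[[95,[0.0015,0.0015,0.015],[0,0,0]],[95,[0.0015,0.0015,0.035],[0,0,0]],[95,[0.0015,0.0015,0.055],[0,0,0]],[95,[0.0015,0.0015,0.075],[0,0,0]],[95,[0.0015,0.0015,0.086],[0,0,0]],[95,[0.0015,0.0015,0.09],[0,0,0]],[95,[0.0015,0.0015,0.091],[0,0,0]],[95,[0.0015,0.0015,0.091],[0,0,0]],[95,[0.0015,0.0015,0.091],[0,0,0]],[95,[0.0015,0.0015,0.091],[0,0,0]]]'

```text
time: 17.77
ee_pos: [0.5416, 0.1209, 0.1028]
eef_rot: [0.988, 0.151, 0.001, 0.0]
ft_force: [-0.1, 0.4, -0.1]
width: 0.0828
```

```bash
python3 -c "
from h import *
go(.54,.1223,.1)"
```

```text
t 17.77 pos [0.5416 0.1209 0.1028] w 0.0828 F [-0.1  0.4 -0.1]
shift [-0.0011 -0.0018  0.0028] turn [ 0.0004 -0.0017 -0.0017]
```

Call:
arm_command --commands '[[95,[-0.001,-0.0015,0.002],[0,0,0]],[95,[-0.001,-0.0015,0.002],[0,0,0]],[95,[-0.001,-0.0015,0.002],[0,0,0]],[80,[-0.001,-0.0015,0.002],[0,0,0]],[70,[-0.001,-0.0015,0.002],[0,0,0]],[60,[-0.001,-0.0015,0.002],[0,0,0]],[60,[-0.001,-0.0015,0.002],[0,0,0]],[60,[-0.001,-0.0015,0.002],[0,0,0]],[60,[-0.001,-0.0015,0.002],[0,0,0]],[60,[-0.001,-0.0015,0.002],[0,0,0]]]' --squeeze 20

```text
time: 18.6
ee_pos: [0.5396, 0.1219, 0.0998]
eef_rot: [0.988, 0.151, 0.0, 0.0]
ft_force: [0.4, -0.1, 0.3]
width: 0.063
```

```bash
python3 -c "
from h import *
go(.4361,.2957,.2)"
```

```text
t 18.6 pos [0.5396 0.1219 0.0998] w 0.063 F [ 0.4 -0.1  0.3]
shift [-0.0468 -0.1968 -0.1003] turn [ 0.0001 -0.0001 -0.0016]
```

Call:
arm_command --commands '[[60,[0,0,-0.012],[0,0,0]],[60,[0,0,-0.035],[0,0,0]],[60,[0,0,-0.065],[0,0,0]],[60,[0,0,-0.095],[0,0,0]],[60,[0,0,-0.115],[0,0,0]],[60,[-0.004,-0.015,-0.12],[0,0,0]],[60,[-0.009,-0.038,-0.12],[0,0,0]],[60,[-0.015,-0.063,-0.12],[0,0,0]],[60,[-0.021,-0.088,-0.12],[0,0,0]],[60,[-0.027,-0.113,-0.12],[0,0,0]]]'

```text
time: 19.43
ee_pos: [0.4785, 0.223, 0.2198]
eef_rot: [0.988, 0.152, -0.0, 0.0]
ft_force: [-0.3, 0.3, -0.5]
width: 0.0627
```

Call:
arm_command --commands '[[60,[-0.006,-0.025,0],[0,0,0]],[60,[-0.012,-0.05,0],[0,0,0]],[60,[-0.016,-0.068,0],[0,0,0]],[60,[-0.019,-0.079,0],[0,0,0]],[60,[-0.02,-0.0835,0],[0,0,0]],[60,[-0.02,-0.0835,0],[0,0,0]],[60,[-0.02,-0.0835,0],[0,0,0]],[60,[-0.02,-0.0835,0],[0,0,0]],[60,[-0.02,-0.0835,0],[0,0,0]],[60,[-0.02,-0.0835,0],[0,0,0]]]'

```text
time: 20.27
ee_pos: [0.4365, 0.2946, 0.2197]
eef_rot: [0.989, 0.151, -0.0, 0.0]
ft_force: [0.2, 0.1, 0.2]
width: 0.0633
```

```bash
python3 -c "
from h import *
go(.436,.2957,.15)
c=camera('side');cv2.imwrite('pics/s6.png',c['pixels'][200:,60:440][:,:,::-1].repeat(2,0).repeat(2,1))"
```

```text
t 20.27 pos [0.4365 0.2946 0.2197] w 0.0633 F [0.2 0.1 0.2]
shift [-0.0001 -0.0013  0.0697] turn [ 0.0002  0.0001 -0.0031]
```

View pics/s6.png

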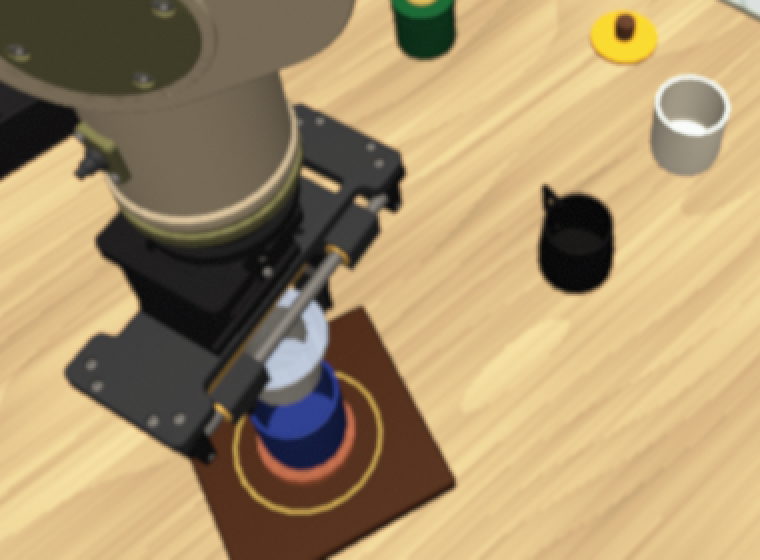

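Call:
arm_command --commands '[[60,[0,0,0.008],[0,0,0]],[60,[0,0,0.016],[0,0,0]],[60,[0,0,0.02],[0,0,0]],[60,[0,0,0.02],[0,0,0]],[60,[0,0,0.02],[0,0,0]],[60,[0,0,0.02],[0,0,0]],[60,[0,0,0.02],[0,0,0]],[60,[0,0,0.02],[0,0,0]],[60,[0,0,0.02],[0,0,0]],[60,[0,0,0.02],[0,0,0]]]'

```text
time: 21.15
ee_pos: [0.436, 0.2954, 0.1999]
eef_rot: [0.988, 0.151, 0.0, 0.0]
ft_force: [1.3, 0.6, -0.7]
width: 0.0632
```

```bash
python3 -c "
from h import *
go(.436,.2957,.15)"
```

```text
t 21.15 pos [0.436  0.2954 0.1999] w 0.0632 F [ 1.3  0.6 -0.7]
shift [ 0.     -0.0003  0.0499] turn [ 0.0001 -0.0003 -0.0017]
```

Aligned. Insert to just above seating.

Call:
arm_command --commands '[[60,[0,0,0.008],[0,0,0]],[60,[0,0,0.016],[0,0,0]],[60,[0,0,0.024],[0,0,0]],[60,[0,0,0.032],[0,0,0]],[60,[0,0,0.04],[0,0,0]],[60,[0,0,0.046],[0,0,0]],[60,[0,0,0.05],[0,0,0]],[60,[0,0,0.051],[0,0,0]],[60,[0,0,0.051],[0,0,0]],[60,[0,0,0.051],[0,0,0]]]'

```text
time: 21.98
ee_pos: [0.4361, 0.2955, 0.149]
eef_rot: [0.988, 0.151, 0.0, -0.0]
ft_force: [0.6, -0.2, -0.6]
width: 0.0627
```

```bash
python3 -c "
from h import *
go(.436,.2957,.147)"
```

```text
t 21.98 pos [0.4361 0.2955 0.149 ] w 0.0627 F [ 0.6 -0.2 -0.6]
shift [-0.     -0.0002  0.002 ] turn [-0.0001 -0.0004 -0.0015]
```

Call:
arm_command --commands '[[60,[0,0,0.001],[0,0,0]],[60,[0,0,0.002],[0,0,0]],[60,[0,0,0.0022],[0,0,0]],[60,[0,0,0.0022],[0,0,0]],[70,[0,0,0.0022],[0,0,0]],[78,[0,0,0.0022],[0,0,0]],[85,[0,0,0.0022],[0,0,0]],[95,[0,0,0.0022],[0,0,0]],[95,[0,0,0.0022],[0,0,0]],[95,[0,0,0.0022],[0,0,0]]]'

```text
time: 22.82
ee_pos: [0.4359, 0.2953, 0.1465]
eef_rot: [0.988, 0.151, -0.0, 0.0]
ft_force: [0.6, 0.3, -0.6]
width: 0.0809
```

Call:
arm_command --commands '[[95,[0,0,-0.008],[0,0,0]],[95,[0,0,-0.025],[0,0,0]],[95,[0,0,-0.05],[0,0,0]],[95,[0,0.02,-0.065],[0,0,0]],[95,[0.005,0.055,-0.07],[0,0,0]],[95,[0.01,0.09,-0.07],[0,0,0]],[95,[0.015,0.125,-0.07],[0,0,0]],[95,[0.018,0.16,-0.07],[0,0,0]],[95,[0.02,0.19,-0.07],[0,0,0]],[95,[0.02,0.2,-0.07],[0,0,0]]]'

```text
time: 23.65
ee_pos: [0.5166, 0.1053, 0.217]
eef_rot: [0.989, 0.148, 0.0, 0.001]
ft_force: [0.4, -1.4, 0.2]
width: 0.0827
```

```bash
python3 -c "
from h import *
go(.5407,-.119,.2)
for n in('side','top'):
    c=camera(n);im,h=up(c)
    u,v=proj(c,[.436,.296,.09])[0]
    m=np.zeros(h.shape[:2],bool);m[int((v-40)*S):int((v+40)*S),int((u-40)*S):int((u+40)*S)]=1
    for k in blobs(m&MK['grey'](h),200*S*S): print(n,'inf',farc(c,k,.095,.032,-.3),cv2.contourArea(k)/16)
    x,y=int(u),int(v)
    a=c['pixels'][max(0,y-80):y+70,max(0,x-100):x+100];cv2.imwrite('pics/%s7.png'%n,cv2.resize(a,None,fx=3,fy=3)[:,:,::-1])"
```

```text
t 23.65 pos [0.5166 0.1053 0.217 ] w 0.0827 F [ 0.4 -1.4  0.2]
shift [-0.0428  0.2215  0.0173] turn [ 0.0017 -0.0002 -0.0075]
side inf (array([0.4366, 0.2951, 0.0324]), 0.00032) 2063.125
top inf (array([0.4364, 0.2956, 0.0321]), 0.0003) 1285.5625
```

View pics/side7.png

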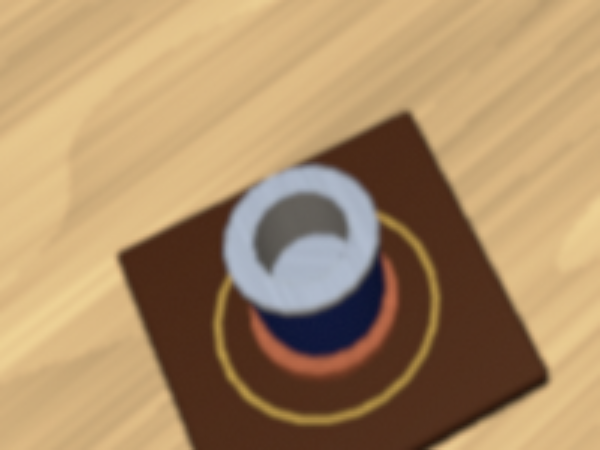

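View pics/top7.png

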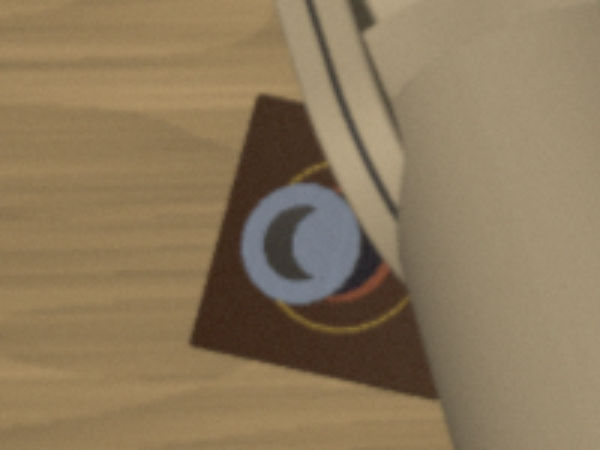

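Call:
arm_command --commands '[[60,[-0.006,0.03,0],[0,0,0]],[50,[-0.012,0.06,0],[0,0,0]],[50,[-0.018,0.09,0],[0,0,0]],[50,[-0.024,0.12,0],[0,0,0]],[50,[-0.03,0.15,0],[0,0,0]],[50,[-0.036,0.18,0],[0,0,0]],[50,[-0.041,0.205,0.01],[0,0,0]],[50,[-0.043,0.216,0.015],[0,0,0]],[50,[-0.043,0.219,0.015],[0,0,0]],[50,[-0.043,0.219,0.015],[0,0,0]]]'

```text
time: 24.58
ee_pos: [0.5395, -0.1099, 0.2015]
eef_rot: [0.988, 0.152, -0.0, -0.001]
ft_force: [-0.2, -0.1, 0.7]
width: 0.044
```

Call:
arm_command --commands '[[50,[0,0,0.02],[0,0,0]],[50,[0,0,0.04],[0,0,0]],[50,[0,0,0.055],[0,0,0]],[50,[0,0,0.06],[0,0,0]],[50,[0,0,0.06],[0,0,0]],[50,[0,0,0.06],[0,0,0]],[50,[0,0,0.06],[0,0,0]],[50,[0,0,0.06],[0,0,0]],[50,[0,0,0.06],[0,0,0]],[50,[0,0,0.06],[0,0,0]]]'

```text
time: 25.42
ee_pos: [0.5396, -0.1114, 0.1421]
eef_rot: [0.989, 0.151, 0.0, 0.0]
ft_force: [1.0, 0.2, 0.0]
width: 0.0434
```

```bash
python3 -c "
from h import *
go(.5407,-.119,.085)
c=camera('side');cv2.imwrite('pics/s8.png',cv2.resize(c['pixels'][130:330,220:480],None,fx=3,fy=3)[:,:,::-1])"
```

```text
t 25.42 pos [ 0.5396 -0.1114  0.1421] w 0.0434 F [1.  0.2 0. ]
shift [-0.0013  0.0075  0.0571] turn [ 0.0006 -0.0007 -0.0018]
```

View pics/s8.png

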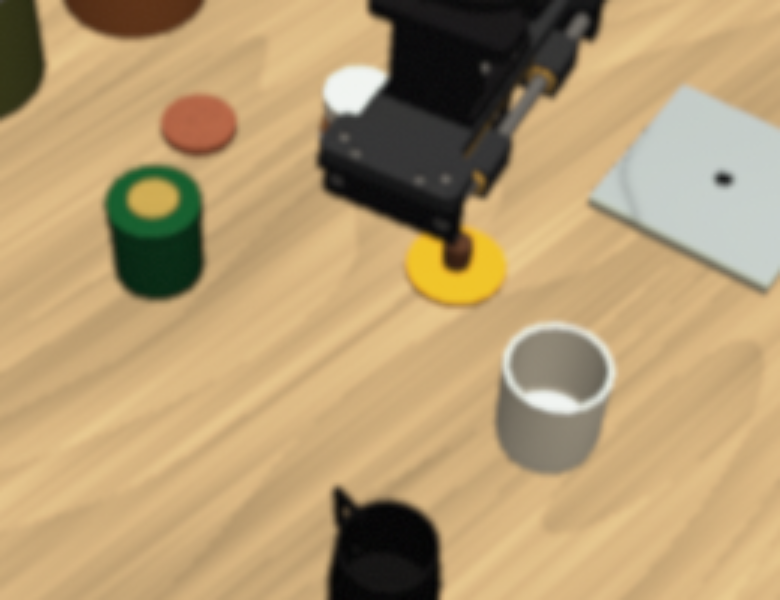

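Call:
arm_command --commands '[[50,[-0.001,0.0075,0.01],[0,0,0]],[50,[-0.001,0.0075,0.025],[0,0,0]],[50,[-0.001,0.0075,0.04],[0,0,0]],[50,[-0.001,0.0075,0.05],[0,0,0]],[50,[-0.001,0.0075,0.054],[0,0,0]],[50,[-0.001,0.0075,0.0555],[0,0,0]],[50,[-0.001,0.0075,0.0555],[0,0,0]],[50,[-0.001,0.0075,0.0555],[0,0,0]],[50,[-0.001,0.0075,0.0555],[0,0,0]],[50,[-0.001,0.0075,0.0555],[0,0,0]]]'

```text
time: 26.3
ee_pos: [0.541, -0.1189, 0.0867]
eef_rot: [0.988, 0.151, 0.0, 0.0]
ft_force: [-0.6, 0.4, -0.0]
width: 0.0437
```

```bash
python3 -c "
from h import *
go(.5407,-.119,.086)"
```

```text
t 26.3 pos [ 0.541  -0.1189  0.0867] w 0.0437 F [-0.6  0.4 -0. ]
shift [-0.0003  0.      0.0007] turn [ 0.0007 -0.0009 -0.0015]
```

Call:
arm_command --commands '[[40,[0,0,0.0005],[0,0,0]],[30,[0,0,0.0005],[0,0,0]],[20,[0,0,0.0005],[0,0,0]],[10,[0,0,0.0005],[0,0,0]],[10,[0,0,0.0005],[0,0,0]],[10,[0,0,0.0005],[0,0,0]],[10,[0,0,0.0005],[0,0,0]],[10,[0,0,0.0005],[0,0,0]],[10,[0,0,0.0005],[0,0,0]],[10,[0,0,0.0005],[0,0,0]]]'

```text
time: 27.13
ee_pos: [0.5406, -0.1189, 0.0856]
eef_rot: [0.988, 0.151, -0.0, 0.0]
ft_force: [0.3, -0.2, 1.2]
width: 0.0173
```

```bash
python3 -c "
from h import *
go(.4365,.2955,.25)"
```

```text
t 27.13 pos [ 0.5406 -0.1189  0.0856] w 0.0173 F [ 0.3 -0.2  1.2]
shift [ 0.0245 -0.4265 -0.1645] turn [ 0.0001  0.     -0.0017]
```

Call:
arm_command --commands '[[10,[0,0,-0.01],[0,0,0]],[10,[0,0,-0.03],[0,0,0]],[10,[0,0,-0.06],[0,0,0]],[10,[0,0,-0.09],[0,0,0]],[10,[0,-0.01,-0.115],[0,0,0]],[10,[0.002,-0.03,-0.13],[0,0,0]],[10,[0.004,-0.06,-0.135],[0,0,0]],[10,[0.006,-0.09,-0.135],[0,0,0]],[10,[0.008,-0.12,-0.135],[0,0,0]],[10,[0.01,-0.15,-0.135],[0,0,0]]]'

```text
time: 27.97
ee_pos: [0.5047, 0.0287, 0.2214]
eef_rot: [0.988, 0.151, 0.0, 0.0]
ft_force: [0.8, -0.5, -0.5]
width: 0.017
```

Call:
arm_command --commands '[[10,[0.001,-0.03,0],[0,0,0]],[10,[0.003,-0.06,0],[0,0,0]],[10,[0.005,-0.09,0],[0,0,0]],[10,[0.007,-0.12,0],[0,0,0]],[10,[0.009,-0.15,0],[0,0,0]],[10,[0.011,-0.18,0],[0,0,0]],[10,[0.012,-0.21,0],[0,0,0]],[10,[0.013,-0.235,0],[0,0,0]],[10,[0.014,-0.25,0],[0,0,0]],[10,[0.0145,-0.26,0],[0,0,0]]]'

```text
time: 28.8
ee_pos: [0.4403, 0.2819, 0.2212]
eef_rot: [0.988, 0.153, 0.0, -0.0]
ft_force: [-0.2, -0.5, -0.8]
width: 0.0172
```

```bash
python3 -c "
from h import *
go(.4365,.2955,.2)"
```

```text
t 28.8 pos [0.4403 0.2819 0.2212] w 0.0172 F [-0.2 -0.5 -0.8]
shift [ 0.0005 -0.0141  0.0212] turn [-0.0005 -0.0005  0.0011]
```

Call:
arm_command --commands '[[10,[0,-0.008,0],[0,0,0]],[10,[0,-0.012,0.005],[0,0,0]],[10,[0,-0.012,0.01],[0,0,0]],[10,[0,-0.012,0.015],[0,0,0]],[10,[0,-0.012,0.02],[0,0,0]],[10,[0,-0.012,0.02],[0,0,0]],[10,[0,-0.012,0.02],[0,0,0]],[10,[0,-0.012,0.02],[0,0,0]],[10,[0,-0.012,0.02],[0,0,0]],[10,[0,-0.012,0.02],[0,0,0]]]'

```text
time: 29.63
ee_pos: [0.4379, 0.2912, 0.2008]
eef_rot: [0.988, 0.151, 0.0, -0.0]
ft_force: [0.6, 0.5, -0.5]
width: 0.0174
```

```bash
python3 -c "
from h import *
go(.4365,.2955,.185)
c=camera('side');cv2.imwrite('pics/s9.png',cv2.resize(c['pixels'][280:,90:340],None,fx=3,fy=3)[:,:,::-1])"
```

```text
t 29.63 pos [0.4379 0.2912 0.2008] w 0.0174 F [ 0.6  0.5 -0.5]
shift [-0.0001 -0.0045  0.0158] turn [ 0.     -0.0005 -0.0018]
```

View pics/s9.png

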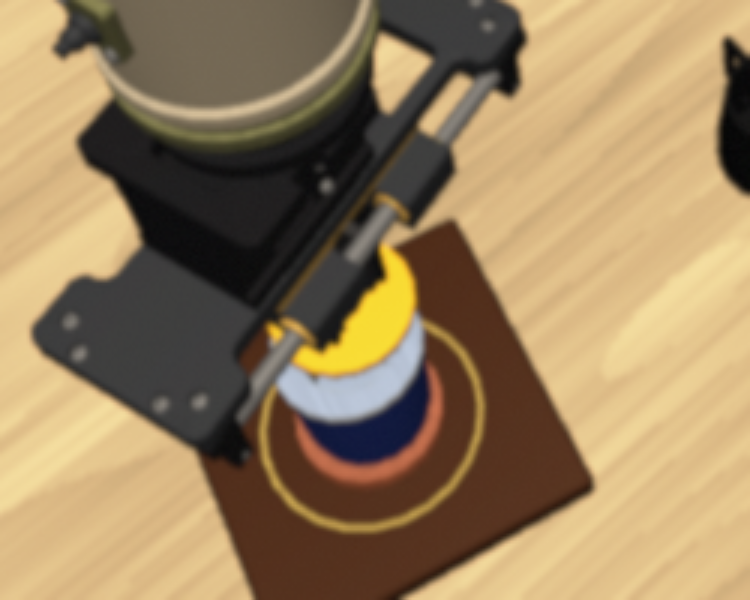

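Call:
arm_command --commands '[[10,[0,-0.003,0.002],[0,0,0]],[10,[0,-0.0045,0.005],[0,0,0]],[10,[0,-0.0045,0.007],[0,0,0]],[10,[0,-0.0045,0.007],[0,0,0]],[10,[0,-0.0045,0.007],[0,0,0]],[10,[0,-0.0045,0.007],[0,0,0]],[10,[0,-0.0045,0.007],[0,0,0]],[10,[0,-0.0045,0.007],[0,0,0]],[10,[0,-0.0045,0.007],[0,0,0]],[10,[0,-0.0045,0.007],[0,0,0]]]'

```text
time: 30.52
ee_pos: [0.4365, 0.2955, 0.1936]
eef_rot: [0.988, 0.151, 0.0, 0.0]
ft_force: [0.5, -0.2, -0.8]
width: 0.0171
```

```bash
python3 -c "
from h import *
go(.4365,.2955,.176)
for n in('side','top'):
    c=camera(n);im,h=up(c)
    for k in blobs(MK['yellow'](h),100*S*S):print(n,farc(c,k,.12,.03,-.3),px(k).mean(0))"
```

```text
t 30.52 pos [0.4365 0.2955 0.1936] w 0.0171 F [ 0.5 -0.2 -0.8]
shift [ 0.     -0.      0.0176] turn [ 0.0001 -0.0002 -0.0016]
side (array([0.4713, 0.3014, 0.03  ]), nan) [209.81430041 391.8600823 ]
top (array([0.4482, 0.2774, 0.0101]), 0.00336) [139.69382022 320.34129213]
  return _methods._mean(a, axis=axis, dtype=dtype,
  ret = ret.dtype.type(ret / rcount)
```

Call:
arm_command --commands '[[10,[0,0,0.005],[0,0,0]],[10,[0,0,0.009],[0,0,0]],[10,[0,0,0.013],[0,0,0]],[10,[0,0,0.016],[0,0,0]],[10,[0,0,0.0175],[0,0,0]],[10,[0,0,0.0185],[0,0,0]],[10,[0,0,0.0185],[0,0,0]],[10,[0,0,0.0185],[0,0,0]],[10,[0,0,0.0185],[0,0,0]],[10,[0,0,0.0185],[0,0,0]]]'

```text
time: 31.45
ee_pos: [0.4365, 0.2955, 0.1752]
eef_rot: [0.988, 0.151, 0.0, 0.0]
ft_force: [-0.1, 0.5, -0.3]
width: 0.017
```

Call:
arm_command --commands '[[10,[0,0,0.0005],[0,0,0]],[10,[0,0,0.0007],[0,0,0]],[10,[0,0,0.0007],[0,0,0]],[20,[0,0,0.0007],[0,0,0]],[25,[0,0,0.0007],[0,0,0]],[30,[0,0,0.0007],[0,0,0]],[40,[0,0,0.0007],[0,0,0]],[50,[0,0,0.0007],[0,0,0]],[50,[0,0,0.0007],[0,0,0]],[50,[0,0,0.0007],[0,0,0]]]'

```text
time: 32.28
ee_pos: [0.4364, 0.2954, 0.1742]
eef_rot: [0.988, 0.151, -0.0, 0.0]
ft_force: [-0.3, 0.2, 0.9]
width: 0.0411
```

Call:
arm_command --commands '[[50,[0,0,-0.008],[0,0,0]],[50,[0,0,-0.025],[0,0,0]],[50,[0,0,-0.045],[0,0,0]],[50,[0.005,0.02,-0.055],[0,0,0]],[50,[0.01,0.055,-0.055],[0,0,0]],[55,[0.016,0.09,-0.055],[0,0,0]],[60,[0.022,0.125,-0.055],[0,0,0]],[70,[0.028,0.16,-0.055],[0,0,0]],[72,[0.034,0.195,-0.055],[0,0,0]],[72,[0.038,0.22,-0.055],[0,0,0]]]'

```text
time: 33.12
ee_pos: [0.5398, 0.0934, 0.23]
eef_rot: [0.989, 0.15, 0.0, 0.001]
ft_force: [0.2, -0.2, -0.4]
width: 0.0606
```

```bash
python3 -c "
from h import *
go(.6495,-.1447,.22)
for n in('side','top'):
    c=camera(n);im,h=up(c)
    for k in blobs(MK['yellow'](h),100*S*S):print(n,farc(c,k,.101,.03,-.3),px(k).mean(0))
    u,v=proj(c,[.436,.296,.09])[0]
    x,y=int(u),int(v)
    a=c['pixels'][max(0,y-80):y+70,max(0,x-100):x+100];cv2.imwrite('pics/%s10.png'%n,cv2.resize(a,None,fx=3,fy=3)[:,:,::-1])"
```

```text
t 33.12 pos [0.5398 0.0934 0.23  ] w 0.0606 F [ 0.2 -0.2 -0.4]
shift [0.0342 0.2599 0.0103] turn [ 0.0011 -0.0005 -0.0044]
side (array([0.4373, 0.2947, 0.0286]), 0.00047) [204.26609848 392.80208333]
top (array([0.4363, 0.2966, 0.0288]), 0.00033) [131.14467593 328.71238426]
```

View pics/side10.png

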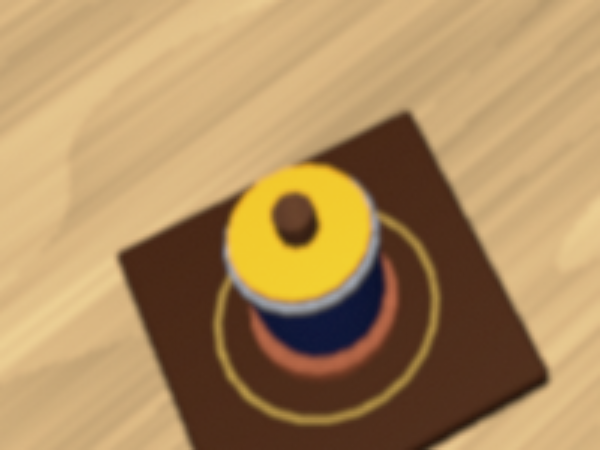

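View pics/top10.png

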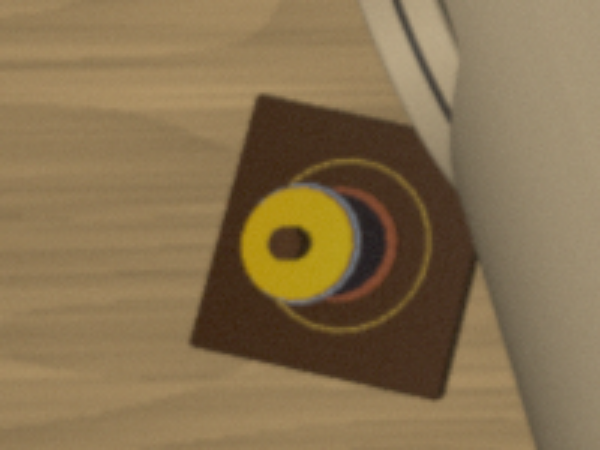

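Call:
arm_command --commands '[[72,[0.004,0.03,0],[0,0,0]],[72,[0.008,0.06,0],[0,0,0]],[72,[0.012,0.09,0],[0,0,0]],[72,[0.016,0.12,0],[0,0,0]],[72,[0.02,0.15,0],[0,0,0]],[72,[0.024,0.18,0],[0,0,0]],[72,[0.028,0.21,0],[0,0,0]],[72,[0.032,0.235,0.005],[0,0,0]],[72,[0.033,0.25,0.01],[0,0,0]],[72,[0.033,0.252,0.01],[0,0,0]]]'

```text
time: 34.05
ee_pos: [0.6453, -0.1367, 0.218]
eef_rot: [0.989, 0.15, -0.001, 0.0]
ft_force: [-0.9, -1.1, 0.2]
width: 0.063
```

Call:
arm_command --commands '[[72,[0,0,0.015],[0,0,0]],[72,[0,0,0.035],[0,0,0]],[72,[0,0,0.05],[0,0,0]],[72,[0,0,0.06],[0,0,0]],[72,[0,0,0.06],[0,0,0]],[72,[0,0,0.06],[0,0,0]],[72,[0,0,0.06],[0,0,0]],[72,[0,0,0.06],[0,0,0]],[72,[0,0,0.06],[0,0,0]],[72,[0,0,0.06],[0,0,0]]]'

```text
time: 34.88
ee_pos: [0.6456, -0.1337, 0.1601]
eef_rot: [0.988, 0.151, 0.0, 0.0]
ft_force: [-0.3, -0.9, 0.0]
width: 0.0627
```

```bash
python3 -c "
from h import *
go(.6495,-.1447,.092)"
```

```text
t 34.88 pos [ 0.6456 -0.1337  0.1601] w 0.0627 F [-0.3 -0.9  0. ]
shift [0.0003 0.0116 0.0681] turn [ 0.0006 -0.0008 -0.0017]
```

Call:
arm_command --commands '[[72,[0,0.0115,0],[0,0,0]],[72,[0,0.0115,0.005],[0,0,0]],[72,[0,0.0115,0.02],[0,0,0]],[72,[0,0.0115,0.035],[0,0,0]],[72,[0,0.0115,0.05],[0,0,0]],[72,[0,0.0115,0.062],[0,0,0]],[72,[0,0.0115,0.067],[0,0,0]],[72,[0,0.0115,0.067],[0,0,0]],[72,[0,0.0115,0.067],[0,0,0]],[72,[0,0.0115,0.067],[0,0,0]]]'

```text
time: 35.72
ee_pos: [0.6493, -0.1445, 0.0931]
eef_rot: [0.988, 0.151, 0.001, 0.0]
ft_force: [-0.6, 0.8, -0.1]
width: 0.0625
```

```bash
python3 -c "
from h import *
go(.6495,-.1447,.092)
c=camera('side');cv2.imwrite('pics/s11.png',cv2.resize(c['pixels'][80:280,250:500],None,fx=3,fy=3)[:,:,::-1])"
```

```text
t 35.72 pos [ 0.6493 -0.1445  0.0931] w 0.0625 F [-0.6  0.8 -0.1]
shift [0.0001 0.0002 0.0011] turn [ 0.0005 -0.0011 -0.0015]
```

View pics/s11.png

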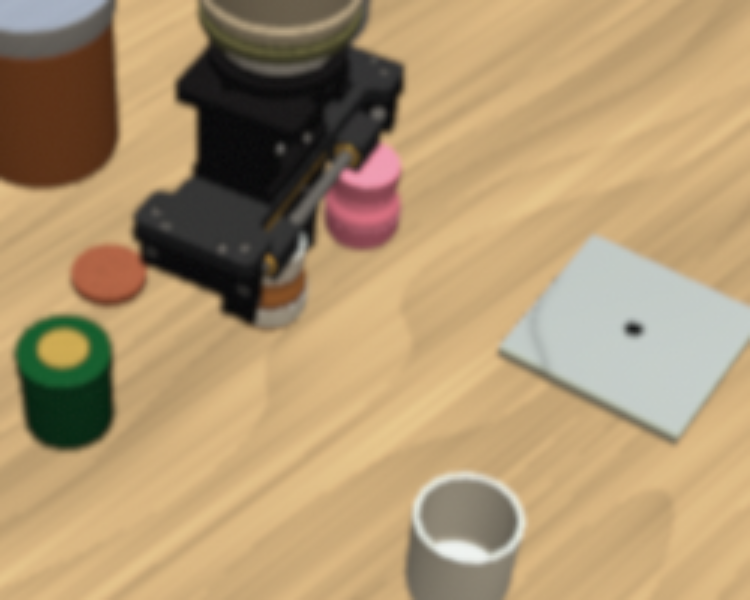

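Call:
arm_command --commands '[[60,[0,0,0.0005],[0,0,0]],[50,[0,0,0.0005],[0,0,0]],[45,[0,0,0.0005],[0,0,0]],[40,[0,0,0.0005],[0,0,0]],[40,[0,0,0.0005],[0,0,0]],[40,[0,0,0.0005],[0,0,0]],[40,[0,0,0.0005],[0,0,0]],[40,[0,0,0.0005],[0,0,0]],[40,[0,0,0.0005],[0,0,0]],[40,[0,0,0.0005],[0,0,0]]]' --squeeze 20

```text
time: 36.6
ee_pos: [0.649, -0.1448, 0.0921]
eef_rot: [0.988, 0.151, 0.0, 0.0]
ft_force: [0.7, -0.2, 3.0]
width: 0.0457
```

```bash
python3 -c "
from h import *
go(.4780,-.287,.2)"
```

```text
t 36.6 pos [ 0.649  -0.1448  0.0921] w 0.0457 F [ 0.7 -0.2  3. ]
shift [-0.2056  0.0846 -0.108 ] turn [ 0.0003 -0.0003 -0.0017]
```

Call:
arm_command --commands '[[40,[0,0,-0.01],[0,0,0]],[40,[0,0,-0.03],[0,0,0]],[40,[0,0,-0.055],[0,0,0]],[40,[0,0,-0.075],[0,0,0]],[40,[-0.015,0.006,-0.085],[0,0,0]],[40,[-0.04,0.016,-0.085],[0,0,0]],[40,[-0.065,0.026,-0.085],[0,0,0]],[40,[-0.09,0.037,-0.085],[0,0,0]],[40,[-0.115,0.047,-0.085],[0,0,0]],[40,[-0.14,0.057,-0.085],[0,0,0]]]'

```text
time: 37.43
ee_pos: [0.5309, -0.2414, 0.1771]
eef_rot: [0.988, 0.151, -0.0, -0.0]
ft_force: [0.1, 0.0, -1.4]
width: 0.0459
```

Call:
arm_command --commands '[[40,[-0.025,0.01,0],[0,0,0]],[40,[-0.045,0.019,0],[0,0,0]],[40,[-0.06,0.025,0],[0,0,0]],[40,[-0.065,0.0275,0.005],[0,0,0]],[40,[-0.0655,0.0275,0.015],[0,0,0]],[40,[-0.0655,0.0275,0.03],[0,0,0]],[40,[-0.0655,0.0275,0.045],[0,0,0]],[40,[-0.0655,0.0275,0.055],[0,0,0]],[40,[-0.0655,0.0275,0.06],[0,0,0]],[40,[-0.0655,0.0275,0.06],[0,0,0]]]'

```text
time: 38.27
ee_pos: [0.478, -0.2855, 0.1154]
eef_rot: [0.988, 0.152, -0.001, -0.001]
ft_force: [-0.2, 0.3, -1.0]
width: 0.0459
```

```bash
python3 -c "
from h import *
go(.4780,-.287,.103)"
```

```text
t 38.27 pos [ 0.478  -0.2855  0.1154] w 0.0459 F [-0.2  0.3 -1. ]
shift [-0.0004  0.0014  0.0124] turn [-0.0022  0.0011 -0.0002]
```

Call:
arm_command --commands '[[40,[0,0.001,0],[0,0,0]],[40,[0,0.001,0.003],[0,0,0]],[40,[0,0.001,0.006],[0,0,0]],[40,[0,0.001,0.006],[0,0,0]],[40,[0,0.001,0.006],[0,0,0]],[40,[0,0.001,0.006],[0,0,0]],[40,[0,0.001,0.006],[0,0,0]],[40,[0,0.001,0.006],[0,0,0]],[40,[0,0.001,0.006],[0,0,0]],[40,[0,0.001,0.006],[0,0,0]]]'

```text
time: 39.1
ee_pos: [0.4783, -0.2877, 0.1109]
eef_rot: [0.988, 0.151, 0.0, 0.0]
ft_force: [0.2, 0.4, -1.6]
width: 0.0455
```

```bash
python3 -c "
from h import *
go(.4780,-.287,.1025)
c=camera('side');cv2.imwrite('pics/s12.png',cv2.resize(c['pixels'][60:260,370:620],None,fx=3,fy=3)[:,:,::-1])"
```

```text
t 39.1 pos [ 0.4783 -0.2877  0.1109] w 0.0455 F [ 0.2  0.4 -1.6]
shift [-0.0001 -0.0008  0.0084] turn [ 0.0002 -0.0001 -0.0017]
```

View pics/s12.png

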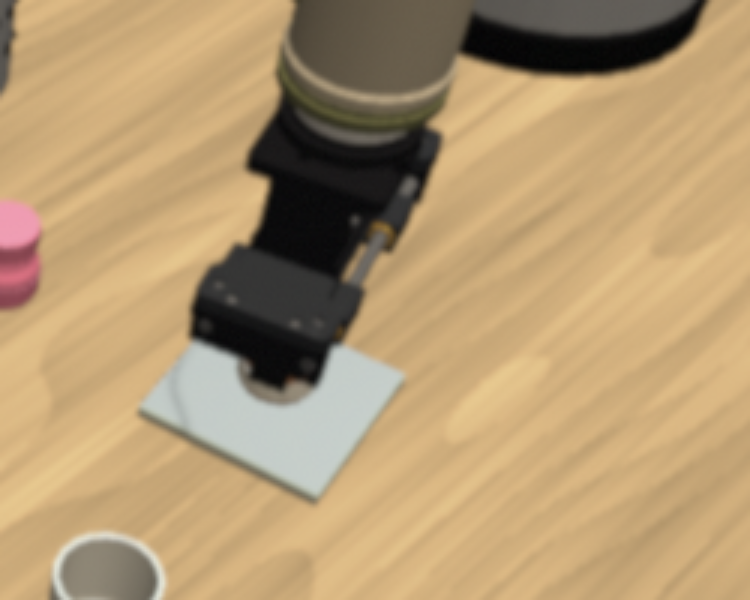

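Call:
arm_command --commands '[[40,[0,-0.0007,0.003],[0,0,0]],[40,[0,-0.0007,0.006],[0,0,0]],[40,[0,-0.0007,0.0075],[0,0,0]],[40,[0,-0.0007,0.0083],[0,0,0]],[40,[0,-0.0007,0.0086],[0,0,0]],[40,[0,-0.0007,0.0086],[0,0,0]],[40,[0,-0.0007,0.0086],[0,0,0]],[40,[0,-0.0007,0.0086],[0,0,0]],[40,[0,-0.0007,0.0086],[0,0,0]],[40,[0,-0.0007,0.0086],[0,0,0]]]'

```text
time: 39.98
ee_pos: [0.4781, -0.2871, 0.1023]
eef_rot: [0.988, 0.151, 0.0, 0.0]
ft_force: [0.3, 1.3, -2.0]
width: 0.0453
```

Call:
arm_command --commands '[[40,[0,0,0.0005],[0,0,0]],[40,[0,0,0.0005],[0,0,0]],[40,[0,0,0.0005],[0,0,0]],[55,[0,0,0.0005],[0,0,0]],[60,[0,0,0.0005],[0,0,0]],[70,[0,0,0.0005],[0,0,0]],[80,[0,0,0.0005],[0,0,0]],[90,[0,0,0.0005],[0,0,0]],[95,[0,0,0.0005],[0,0,0]],[95,[0,0,0.0005],[0,0,0]]]'

```text
time: 40.82
ee_pos: [0.4781, -0.287, 0.1017]
eef_rot: [0.988, 0.151, 0.0, 0.0]
ft_force: [0.2, 0.3, -0.7]
width: 0.0774
```

Call:
arm_command --commands '[[95,[0,0,-0.008],[0,0,0]],[95,[0,0,-0.025],[0,0,0]],[95,[0,0,-0.05],[0,0,0]],[95,[0,0,-0.08],[0,0,0]],[95,[0,0,-0.1],[0,0,0]],[95,[-0.01,0.02,-0.11],[0,0,0]],[95,[-0.025,0.045,-0.12],[0,0,0]],[95,[-0.045,0.075,-0.12],[0,0,0]],[95,[-0.065,0.105,-0.12],[0,0,0]],[95,[-0.085,0.135,-0.12],[0,0,0]]]'

```text
time: 41.65
ee_pos: [0.4369, -0.4428, 0.2229]
eef_rot: [0.988, 0.152, 0.0, 0.001]
ft_force: [1.0, -0.2, -0.2]
width: 0.0828
```

Call:
arm_command --commands '[[95,[-0.02,0.025,0],[0,0,0]],[95,[-0.04,0.05,0],[0,0,0]],[95,[-0.06,0.075,0],[0,0,0]],[95,[-0.075,0.095,0],[0,0,0]],[95,[-0.09,0.11,0],[0,0,0]],[95,[-0.1,0.12,0],[0,0,0]],[95,[-0.1,0.12,0],[0,0,0]],[95,[-0.1,0.12,0],[0,0,0]],[95,[-0.1,0.12,0],[0,0,0]],[95,[-0.1,0.12,0],[0,0,0]]]'

```text
time: 42.48
ee_pos: [0.3793, -0.5842, 0.2221]
eef_rot: [0.988, 0.152, 0.0, -0.0]
ft_force: [0.6, 0.1, -0.3]
width: 0.0827
```

```bash
python3 -c "
from h import *
go(.4780,-.287,.1025)
for n in('side','top'):
    c=camera(n);im,h=up(c)
    u,v=proj(c,[.478,-.287,.065])[0]
    m=np.zeros(h.shape[:2],bool);m[int((v-14)*S):int((v+14)*S),int((u-16)*S):int((u+16)*S)]=1
    for k in blobs(m&MK['grey'](h)&(h[...,2]>185),100*S*S):print(n,'honey',farc(c,k,.065,.022,-.3),cv2.contourArea(k)/16)
    for k in blobs(MK['yellow'](h),100*S*S):print(n,farc(c,k,.101,.03,-.3))
    p=cast(c,px(blobs(MK['grey'](h),2000*S*S)[0]),.01);
    for k in blobs(MK['grey'](h),1500*S*S): print('big',px(k).mean(0).round(),cv2.minAreaRect((cast(c,px(k),.01)*1000).astype(np.float32)))
    cv2.imwrite('pics/%s13.png'%n,c['pixels'][:,:,::-1])"
```

```text
t 42.48 pos [ 0.3793 -0.5842  0.2221] w 0.0827 F [ 0.6  0.1 -0.3]
shift [ 0.1836 -0.2536  0.1198] turn [-0.0001 -0.0008  0.0007]
side honey (array([ 0.4791, -0.2835,  0.0252]), 0.0028) 423.15625
side (array([0.4373, 0.2947, 0.0287]), 0.00047)
big [404. 261.] ((442.7818908691406, -91.9446792602539), (62.52138900756836, 101.04559326171875), 26.23817253112793)
big [461. 190.] ((479.38482666015625, -295.10772705078125), (120.5627212524414, 143.363525390625), 11.271295547485352)
big [561.  30.] ((647.0784301757812, -888.3143310546875), (223.9305419921875, 383.9730529785156), 18.027795791625977)
big [192.  73.] ((1116.12255859375, -240.9681396484375), (976.8300170898438, 749.1762084960938), 65.89733123779297)
top honey (array([ 0.4784, -0.2866,  0.0198]), 0.00024) 447.0625
top (array([0.4363, 0.2966, 0.0288]), 0.00032)
big [478. 299.] ((477.51910400390625, -285.8789978027344), (119.83980560302734, 120.58085632324219), 11.284629821777344)
big [241.  69.] ((921.9237670898438, 137.375), (121.62290954589844, 123.69160461425781), 89.56497192382812)
big [318.  63.] ((925.5052490234375, -6.531402587890625), (129.21334838867188, 121.8762435913086), 78.94905853271484)
big [396.  65.] ((922.435546875, -160.51747131347656), (120.99348449707031, 123.9256362915039), 69.08980560302734)
```

View pics/side13.png

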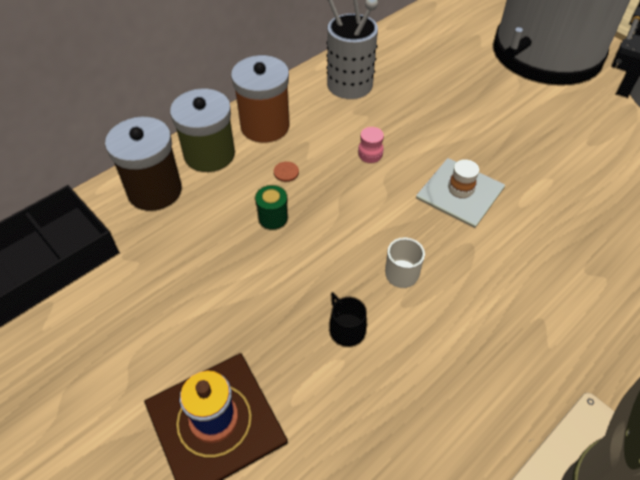

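View pics/top13.png

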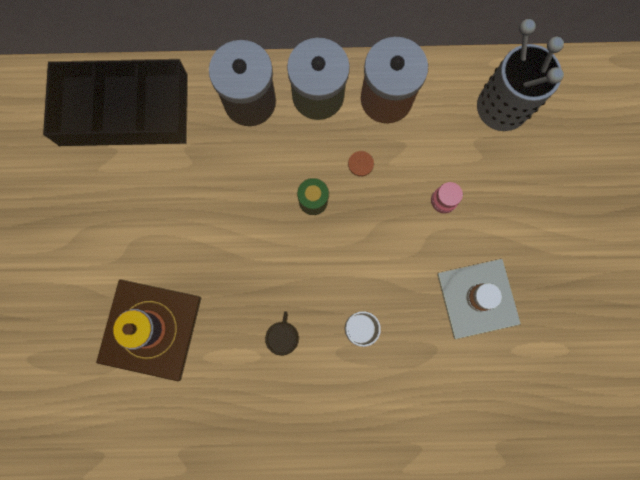

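```bash
python3 -c "
from bench import *
print(close_job())"
```

```text
the job is handed in; nothing more can be done
None
```

The tea order is laid out as asked, in the order given, and the job was handed in at about 42.6 s of the 136 s allowed. I let go of each piece before taking the next.

| Piece | Result in the last check |
|---|---|
| Coaster | At (0.436, 0.296), inside the brass ring and within about 1 mm of its centre |
| Blue cup | Within 1 mm of the coaster's centre |
| Infuser | Flange measures its true size at the fully-home height, centred on the cup |
| Lid | Centred on the infuser to within about 1.5 mm and looks flat in both views |
| Honey jar | Upright, within 1 mm of the black dot (top view) |

**White cup, tea tin and milk jug:** they stand at the same pixels as at the start, and the look-alikes were not touched.

**Robot:** the gripper is open and well clear of everything. The highest wrist force I saw at the end of a move was about 6 N.

**Weaker readings:**
- The side-camera fit of the jar's cap was poor because it merged with the tile and read about 3 mm off in y, so I went by the clean top view and the arm's own position.
- The coaster fit failed once the cup hid it, so its position comes from before the cup went on.
- The two cameras disagree by up to 2 mm on the lid, which is within the calibration.

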